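# Lock the two nuts of a cut-off stand's depth stop

## Task

Lock the depth-stop nuts of the cut-off stand without losing the depth setting: fit one of the two spanners fully onto the lower, thin brass nut, lying flat on the base plate with its handle just short of or against the robot-side holding-down bolt, which will keep it from turning clockwise. Fit the other spanner onto the steel jam nut above it and pull it gently round clockwise, seen from above, until the jam nut is nipped tight against the lower one: feel for about 1.4 N m at the stud, held for a moment, and never as much as 1.9 N m; the lower nut may shift by no more than about 15 degrees in all. Leave both spanners sitting on their nuts, let go, and do not shift the spray can, the tube offcut or the discs.

Things in the scene. Friction and masses are not known exactly. Their poses are not given: they have to be found in the camera images.
- stand: Cut-off stand, fixed. Origin on the stud's axis at bench level, z up. Grey base plate 12 mm thick, x -185 to +100, y -310 to +130 mm. On it: angle-iron fence 36 mm high along x at y = +78 (flange to +114) mm; pivot bracket 115 mm high at x +-38, y -305 to -245 mm; swing arm and grinder tipped back over and behind the bracket, to about 450 mm high, y below -235 mm.
- stud_base (a point): Axis of the upright depth-stop stud (24 mm thick, top 50 mm above the plate) at the top face of the base plate, 12 mm above the bench; axes as the stand's.
- brace_bolt: Holding-down bolt that braces the lower spanner: cylinder 22 mm across, 14 mm high. Origin: its axis at the plate's top, x -165, y +24 mm from stud_base (three more stand at -165,-292; +82,-292; +82,+24). The lower spanner's handle lies on its -y side, pointing to stud_base's -x within 3 degrees, some 3 mm off (too close for a finger); a clockwise pull lays it on the bolt.
- lower_nut_c (a point): Middle of the lower nut: brass, 36 mm across flats, 1 to 10 mm above the plate. z up; a pair of flats is parallel to its x, which is within 0.05 rad of the stand's x at the start. A spanner on it lies along this x, handle to -x (other flats, at 60 degrees, lead away from the bolt). Turns on the stud with 0.3 N m of friction; if not held it goes round with the jam nut.
- lower_nut_edge (a point): Point on the lower nut 18 mm from the stud's axis along the nut's x; it moves 4.7 mm if the nut turns 15 degrees.
- jam_nut_c (a point): Middle of the steel jam nut: 36 mm across flats, 11.5 to 27 mm above the plate, this point at 19 mm. z up; a pair of flats is parallel to its x: the spanner lies along this x, handle to -x, 54 to 75 degrees counter-clockwise (from above) of the lower spanner's handle at the start, 40 when tight. Laid on the lower spanner's head (11 mm thick) it is at the right height.
- jam_nut (a joint): Turn of the jam nut relative to the lower nut, rad: -0.6 to -0.25 (loose) at the start, growing as it turns clockwise from above, 0 when the faces have met. Until then it runs with 0.2 N m of friction; from then only the torque grows, which the angle does not show. Play and give in the jaws let the handle go some 15 to 25 degrees further before full torque. The nut does not sink.
- spanner_red: Spanner, 36 mm open-ended, red handle, 0.45 kg +-20 %, 225 mm long, head 66 mm wide, 11 mm thick. Origin: jaw centre (the nut's axis when fully home), at the underside; x points out of the mouth, z up. Straight handle along -x from -40 to -200 mm, 20 mm wide, 9 mm thick (1 to 10 mm above the underside); centre of mass near x = -75 mm. Lies flat on the bench, left of the stand.
- spanner_blue: Spanner, 36 mm open-ended, blue handle, 0.45 kg +-20 %, 225 mm long, head 66 mm wide, 11 mm thick. Origin: jaw centre (the nut's axis when fully home), at the underside; x points out of the mouth, z up. Straight handle along -x from -40 to -200 mm, 20 mm wide, 9 mm thick (1 to 10 mm above the underside); centre of mass near x = -75 mm. Lies flat on the bench, left of the stand.
- spanner_red_jaw (a point): Jaw centre of the red spanner at half the head's thickness (5.5 mm above its origin), axes as the spanner's. Jaw faces 37.2 mm apart from x = -21 to +16 mm, then a flared lead-in to x = +25 mm, 47 mm wide at the tips; throat bottom at x = -21 mm. Both spanners have the same shape and fit both nuts.
- spanner_blue_jaw (a point): Jaw centre of the blue spanner at half the head's thickness (5.5 mm above its origin), axes as the spanner's. Jaw faces 37.2 mm apart from x = -21 to +16 mm, then a flared lead-in to x = +25 mm, 47 mm wide at the tips; throat bottom at x = -21 mm. Both spanners have the same shape and fit both nuts.
- spray_can: Bystander: blue and yellow spray can, 52 mm in diameter, 170 mm high, standing; origin at the centre of its foot.
- tube_offcut: Bystander: offcut of square steel tube, 110 x 40 x 40 mm, lying along its x; origin at the centre of its underside.
- disc_stack: Bystander: flat stack of cut-off discs, 115 mm in diameter, 9 mm high; origin at the centre of its underside.
Mind the look-alikes: they are no part of the job. Leave any purple look-alike of the spanner_blue alone.

How it is judged:
On the way, in this order (a step that is already met when the one before it is completed fails the run):
1. one spanner lies flat on the base plate, fully on the lower nut (jaw centre within 8 mm of the nut's axis) (((horizontal distance between spanner_red_jaw and lower_nut_c below 0.008 m and z of spanner_red_jaw in the frame of stud_base below 0.009 m and angle between spanner_red's own z axis and vertical below 0.08 rad) or (horizontal distance between spanner_blue_jaw and lower_nut_c below 0.008 m and z of spanner_blue_jaw in the frame of stud_base below 0.009 m and angle between spanner_blue's own z axis and vertical below 0.08 rad))), for 0.2 s.
2. with the other spanner on the jam nut and in the fingers, it is pulled tight (jam_nut above -0.08 rad): the lower handle bears on the brace bolt with over 4.5 N (about 1.05 N m at the stud) ((((horizontal distance between spanner_red_jaw and lower_nut_c below 0.008 m and z of spanner_red_jaw in the frame of stud_base below 0.009 m and angle between spanner_red's own z axis and vertical below 0.08 rad) and (horizontal distance between spanner_blue_jaw and jam_nut_c below 0.01 m and z of spanner_blue_jaw in the frame of stud_base between 0.0125 and 0.03 m) and contact force between spanner_red and brace_bolt above 4.5 N and contact force between spanner_blue and the fingers above 2 N and value of joint jam_nut above -0.08 rad) or ((horizontal distance between spanner_blue_jaw and lower_nut_c below 0.008 m and z of spanner_blue_jaw in the frame of stud_base below 0.009 m and angle between spanner_blue's own z axis and vertical below 0.08 rad) and (horizontal distance between spanner_red_jaw and jam_nut_c below 0.01 m and z of spanner_red_jaw in the frame of stud_base between 0.0125 and 0.03 m) and contact force between spanner_blue and brace_bolt above 4.5 N and contact force between spanner_red and the fingers above 2 N and value of joint jam_nut above -0.08 rad))), for 0.3 s.
At the end, for the whole second after the job is handed in: Jam nut tight (jam_nut above -0.08 rad); lower nut edge within 5.4 mm of its start; one spanner flat on the plate, jaw within 8 mm of the lower nut's axis, the other on the jam nut within 10 mm; both at rest, released; bystanders within 20 mm of their starts ((((horizontal distance between spanner_red_jaw and lower_nut_c below 0.008 m and z of spanner_red_jaw in the frame of stud_base below 0.009 m and angle between spanner_red's own z axis and vertical below 0.08 rad) and (horizontal distance between spanner_blue_jaw and jam_nut_c below 0.01 m and z of spanner_blue_jaw in the frame of stud_base between 0.0125 and 0.03 m)) or ((horizontal distance between spanner_blue_jaw and lower_nut_c below 0.008 m and z of spanner_blue_jaw in the frame of stud_base below 0.009 m and angle between spanner_blue's own z axis and vertical below 0.08 rad) and (horizontal distance between spanner_red_jaw and jam_nut_c below 0.01 m and z of spanner_red_jaw in the frame of stud_base between 0.0125 and 0.03 m))) and value of joint jam_nut above -0.08 rad and distance of lower_nut_edge from where it was at the start of the episode below 0.0054 m and linear speed of each of spanner_red, spanner_blue below 0.02 m/s and distance of each of spray_can, tube_offcut, disc_stack from where it was at the start of the episode below 0.02 m); the robot touches nothing.
It fails at once if the lower nut is turned more than about 17 degrees from its setting (distance of lower_nut_edge from where it was at the start of the episode above 0.0054 m).
It fails at once if the jam nut is overtightened or a spanner rammed: a spanner bears on the brace bolt with more than 10.5 N (about 2 N m at the stud) (contact force between any of spanner_red, spanner_blue and brace_bolt above 10.5 N).
It fails at once if the spray can is shifted or knocked over (distance of spray_can from where it was at the start of the episode above 0.02 m).
It fails at once if the tube offcut is shifted or knocked over (distance of tube_offcut from where it was at the start of the episode above 0.02 m).
It fails at once if the disc stack is shifted or knocked over (distance of disc_stack from where it was at the start of the episode above 0.02 m).
It also fails if it takes over 67 s, if anything falls off the work surface, if the arm or the gripper's body presses on something with over 40 N, if the wrist force passes 120 N, or if a joint passes its speed limit or range.

## Robot

A 6-joint arm with a two-finger parallel gripper is mounted at the origin on the work surface. World frame = base frame: x ahead of the robot, y to its left, z up, the work surface at z = 0. Lengths are in m, angles in rad, forces in N, time in s.
With the tool pointing down it reaches from about 0.375 to 0.9 m from the base axis. Payload 3.1 kg.
Tool frame: the origin (TCP) lies at the very end of the fingers, on their centre line; the grasp point (between the pads) lies 19 mm behind it; z points along the fingers, y is the direction in which the jaws open and shut (so a half turn about z gives the same grasp; the last joint's range is limited). The gripper opens to 85 mm and grips with 20 to 120 N. Pads are 22 mm wide; open, the fingers measure 114 mm over their backs; the gripper's body (76 mm by 85 mm) begins 54 mm behind the grasp point. The pads swing forward as they close: fully open they stand 13 mm farther back than shut.
Start: joints at [-1.464, 0.527, 1.433, -0, 1.181, -0.178], TCP at [0.176, -0.6, 0.204] pointing down, gripper open.
Joint ranges: [-3.08, 3.08], [-0.75, 2.2], [0.22, 2.44], [-1.43, 4.57], [0, 2.65], [-2.85, 2.85]. Speed limits (rad/s): [2.79, 2.79, 3.14, 3.14, 3.14, 3.14].

## Interface

Orientations are given as a unit quaternion [x, y, z, w].
In Python, from station import manip gives the robot as it stands.
- The arm moves only by the tool send_rows, never from a script. Its argument "motion" is a list of rows, each an object with "gripper": the finger opening in mm, from 0 to 85.4; "travel": the shift along the tool's x, y, z in mm, a list of three; "rotation": the turn, a rotation vector about the tool's x, y, z in degrees, a list of three. In form: [{"gripper": gripper, "travel": [x, y, z], "rotation": [ax, ay, az]}, ...]. A call has 1 to 12 rows; each row shifts and turns the commanded pose from where the row before left it, along the tool's axes as they then stand; what a row does not reach is not made up. A row lasts 1/12 s, in which the tool goes at most 41.7 mm and 7.16 degrees, less where a joint would pass 70% of its speed; a pose out of reach is approached as far as the arm can. A call is refused whole if a number of a shift passes 41.7 or a number of a turn 7.16, either way. A call with a gripper value outside its range is refused whole. The fingers move at their own pace and stop on an object; "newtons" is the grip in N (left out, the last holds). Time passes only in rows, so rows that do not move let the fingers close. It gives the time, the measured TCP pose, the force and the opening at its end, in the units of the state.
- manip.sense(): the state, without advancing time (a new reading comes with each control period).
- manip.snapshot(name): name is "scene" or "top"; returns the picture (480x640x3 uint8, red, green, blue); there is no depth.
- manip.calibration(name): a dict with "fx", "fy", "cx", "cy" (pixels), "cam_to_world" (4x4, takes a point from camera to world coordinates). Camera axes: x right, y down, z forward; pixel columns grow to the right and rows downward; lengths in m; the calibration is good to about 2 mm. A picture is of the moment at which its call begins. calibration takes no time and is no camera call.
- manip.sign_off(): hands the job in, once; it reports no verdict.
The state is a dict: "t": time; "q": joint angles; "qd": joint speeds; "tau": joint torques, N m; "tcp_pos": TCP position; "tool_rot": TCP orientation; "force": force on the tool from outside, world axes, zero at the start; "ft_torque": the same for the moment, N m; "finger_gap": opening from 0.0 (shut) to 1.0 (fully open).
Only numpy, scipy, OpenCV 4.12 (cv2) and the standard library are available. Lean on these libraries where they do the work, as an engineer would, in place of code of your own. Each camera call takes 0.05 s, during which the arm holds its last target. There are 200 camera calls.

## Working session

There is one attempt and no reset: what is moved stays moved. The work goes in short steps, Python scripts to look and compute and a tool call to move; the robot and the scene stay as the last step left them, time stands still between calls to the robot, and variables do not carry over. Pictures are saved under pics/ and viewed, about 8 in all and at most 12, crops included, and the job is handed in when it is done.

Besides the shell and the picture viewer there is one more tool, called after "Emit:" by a JSON object that holds its "name" and its "arguments", one argument or row to a line. send_rows: Moves the arm, as the interface text tells. Its arguments: {"type":"object","properties":{"motion":{"type":"array","items":{"type":"object","properties":{"gripper":{"type":"number"},"travel":{"type":"array","items":{"type":"number"}},"rotation":{"type":"array","items":{"type":"number"}}}}},"newtons":{"type":"number"}},"required":["motion"]}

```bash
mkdir -p pics; ls
python3 - <<'E'
from station import manip
import cv2,numpy as np
for n in("scene","top"):
    im=manip.snapshot(n);cv2.imwrite(f"pics/{n}0.png",im[:,:,::-1]);c=manip.calibration(n)
    print(n,c["fx"],c["fy"],c["cx"],c["cy"],np.round(np.array(c["cam_to_world"]),3).tolist())
print(manip.sense())
E
```

```text
pics
scene 549.981884570264 549.981884570264 324.10512605054873 241.07272957834044 [[0.885, 0.337, -0.321, 0.845], [0.466, -0.63, 0.621, -0.46], [0.007, -0.7, -0.715, 0.813], [0.0, 0.0, 0.0, 1.0]]
top 559.425786812234 559.425786812234 314.64435356853687 237.56180710643952 [[-0.019, -0.985, 0.171, 0.307], [-1.0, 0.02, 0.005, 0.192], [-0.009, -0.171, -0.985, 1.097], [0.0, 0.0, 0.0, 1.0]]
{'t': 0.1, 'q': array([-1.46351671e+00,  5.28387062e-01,  1.43377413e+00,  1.74490222e-05,
        1.18142169e+00, -1.78473344e-01]), 'qd': array([-0.00108351, -0.00228612, -0.00571599, -0.00086618,  0.00046268,
        0.0002995 ]), 'tau': array([ 1.50002152e-04, -4.43304348e+01, -1.78586233e+01, -2.17361221e-04,
        3.87342676e-03,  3.60492777e-06]), 'tcp_pos': array([ 0.17614784, -0.59893126,  0.20262304]), 'tool_rot': array([ 9.89810490e-01,  1.42387515e-01,  4.34784934e-05, -9.94196380e-04]), 'force': array([-0.7371846 , -0.38925065, -0.12590035]), 'ft_torque': array([-0.02961761, -0.0284546 ,  0.04837572]), 'finger_gap': 1.0014757445301807}
```

View pics/top0.png

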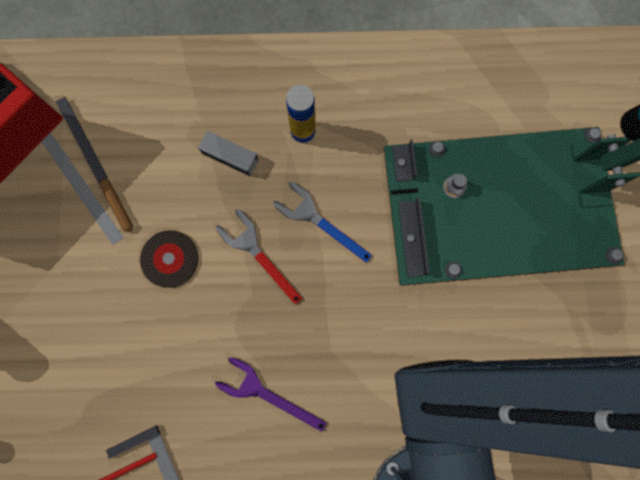

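View pics/scene0.png

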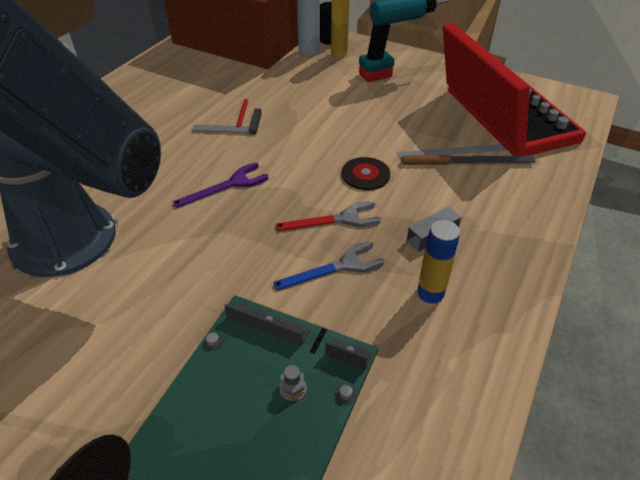

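Candidates for the spanners: red (260,255), blue (325,225), and purple (270,395), a decoy to be left alone. The red-handled hacksaw at (130,470) is not a spanner. In the top view the brace bolt is at (455,270) and the stud at (457,185).

```bash
cat > h.py <<'E'
from station import manip
import cv2,numpy as np
def ray(n,p):
    c=manip.calibration(n);T=np.array(c["cam_to_world"])
    d=T[:3,:3]@np.array([(p[0]-c["cx"])/c["fx"],(p[1]-c["cy"])/c["fy"],1]);return T[:3,3],d
def onz(n,p,z):
    o,d=ray(n,p);return (o+d*(z-o[2])/d[2])[:2]
def proj(n,P):
    c=manip.calibration(n);T=np.array(c["cam_to_world"]);v=T[:3,:3].T@(np.array(P)-T[:3,3])
    return np.array([c["fx"]*v[0]/v[2]+c["cx"],c["fy"]*v[1]/v[2]+c["cy"]])
def mask(im,col):
    h=cv2.cvtColor(im,cv2.COLOR_RGB2HSV).astype(int);H,S,V=h[...,0],h[...,1],h[...,2]
    if col=="red": m=((H<6)|(H>174))&(S>170)&(V>70)
    else: m=(H>106)&(H<122)&(S>150)&(V>60)
    return m.astype(np.uint8)
def spanner(im,n,col,z=.01,roi=None):
    """handle (elongated blob): returns world points of axis ends on plane z"""
    m=mask(im,col)
    k,l,s,c=cv2.connectedComponentsWithStats(m)
    out=[]
    for i in range(1,k):
        if s[i,4]<150: continue
        ys,xs=np.nonzero(l==i)
        P=np.array([onz(n,(x,y),z) for x,y in zip(xs,ys)])
        mu=P.mean(0);w,v=np.linalg.eigh(np.cov(P.T));a=v[:,1];t=(P-mu)@a
        out.append(dict(px=c[i].round(),mu=mu.round(4),ang=np.degrees(np.arctan2(a[1],a[0])),t=(t.min().round(4),t.max().round(4)),wid=np.sqrt(w[0]*12)))
    return out
def crop(im,cx,cy,w,h,W,H):
    return cv2.resize(im[int(cy-h/2):int(cy+h/2),int(cx-w/2):int(cx+w/2)],(W,H),interpolation=cv2.INTER_CUBIC)
E
python3 - <<'E'
from h import *
a=cv2.imread("pics/top0.png");b=cv2.imread("pics/scene0.png")
o=np.vstack([np.hstack([crop(a,457,184,60,45,400,300),crop(b,293,383,60,45,400,300)]),np.hstack([crop(a,295,240,180,135,400,300),crop(b,330,240,140,105,400,300)])])
cv2.imwrite("pics/c1.png",o)
for n,i in(("top",a),("scene",b)):
  for c in("red","blue"):
    for r in spanner(i[:,:,::-1].copy(),n,c): print(n,c,r)
B=[(-.165,.024),(-.165,-.292),(.082,-.292),(.082,.024)]
W=np.array([onz("top",p,.026) for p in[(455,270),(616,256),(594,134),(438,148)]])
M,_=cv2.estimateAffinePartial2D(np.array(B),W);print(M,np.degrees(np.arctan2(M[1,0],M[0,0])))
print(W.round(4).tolist(),onz("top",(459,181),.062))
E
```

```text
top red {'px': array([13., 98.]), 'mu': array([0.8037, 0.8168]), 'ang': np.float64(178.60352281689975), 't': (np.float64(-0.0769), np.float64(0.0684)), 'wid': np.float64(0.060218731980651787)}
top red {'px': array([168., 258.]), 'mu': array([0.4615, 0.4864]), 'ang': np.float64(81.80604042411676), 't': (np.float64(-0.0298), np.float64(0.0306)), 'wid': np.float64(0.05668182122893021)}
top red {'px': array([278., 277.]), 'mu': array([0.4196, 0.2709]), 'ang': np.float64(-139.73536994292363), 't': (np.float64(-0.0605), np.float64(0.0611)), 'wid': np.float64(0.017719680008537225)}
top red {'px': array([130., 467.]), 'mu': array([0.0731, 0.5475]), 'ang': np.float64(113.8994269653157), 't': (np.float64(-0.0509), np.float64(0.0571)), 'wid': np.float64(0.009318083223594871)}
top blue {'px': array([344., 239.]), 'mu': array([0.4919, 0.141 ]), 'ang': np.float64(51.0706404080411), 't': (np.float64(-0.0613), np.float64(0.0592)), 'wid': np.float64(0.016348101504610305)}Traceback (most recent call last):
  File "<stdin>", line 7, in <module>
  File "h.py", line 24, in spanner
    P=np.array([onz(n,(x,y),z) for x,y in zip(xs,ys)])
                ~~~^^^^^^^^^^^
  File "h.py", line 7, in onz
    o,d=ray(n,p);return (o+d*(z-o[2])/d[2])[:2]
        ~~~^^^^^
  File "h.py", line 4, in ray
    c=manip.calibration(n);T=np.array(c["cam_to_world"])
ValueError: time passes only in moves, steps and waits
```

View pics/c1.png

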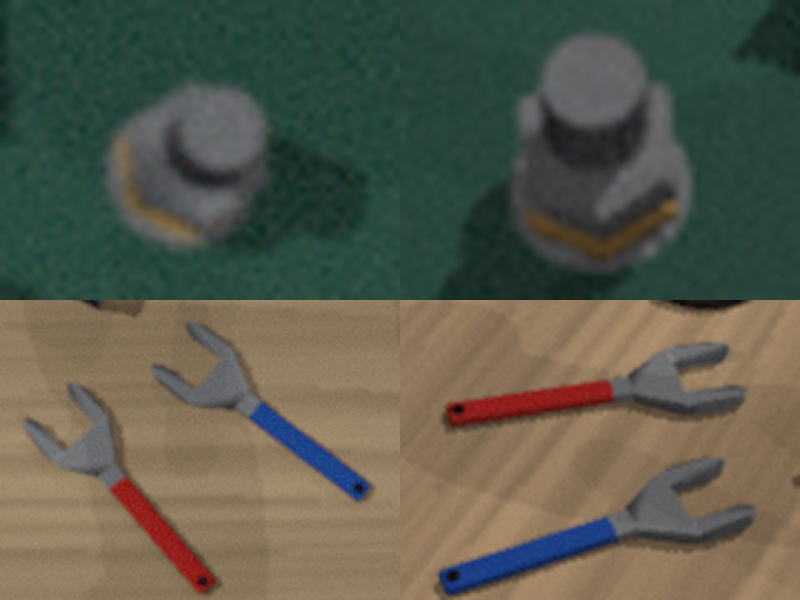

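The close crop confirms the red and blue spanners, both with mouths pointing up-left in the top view. The brass nut is visible under the steel one. Next I'll cache the calibration, finish the measurements, and take an enhanced crop of the nut.

```bash
sed -i 's/^def ray/_C={n:manip.calibration(n) for n in("scene","top")}\ndef ray/; s/c=manip.calibration(n);T/c=_C[n];T/' h.py
python3 - <<'E'
from h import *
a=np.mean([manip.snapshot("top") for _ in range(4)],0);b=np.mean([manip.snapshot("scene") for _ in range(4)],0)
np.savez("im1.npz",a=a,b=b)
def en(i,cx,cy,w,h):
    c=crop(i.astype(np.float32)[:,:,::-1],cx,cy,w,h,400,400).mean(2); return np.clip((c-np.percentile(c,2))/(np.percentile(c,99)-np.percentile(c,2))*255,0,255).astype(np.uint8)
cv2.imwrite("pics/c2.png",np.hstack([en(a,456,186,32,32),en(b,293,386,40,40)]))
for n,i in(("top",a),("scene",b)):
  for c in("red","blue"):
    for r in spanner(i.astype(np.uint8),n,c): print(n,c,r)
B=[(-.165,.024),(-.165,-.292),(.082,-.292),(.082,.024)]
W=np.array([onz("top",p,.026) for p in[(455,270),(616,256),(594,134),(438,148)]])
M,_=cv2.estimateAffinePartial2D(np.array(B),W);print(M,np.degrees(np.arctan2(M[1,0],M[0,0])),np.hypot(M[0,0],M[1,0]))
print(onz("top",(459.5,181),.062),onz("scene",(292.2,372.5),.062),onz("scene",(345,393),.026),onz("scene",(212,340),.026))
E
```

```text
top red {'px': array([13., 98.]), 'mu': array([0.8038, 0.8167]), 'ang': np.float64(178.13005973517423), 't': (np.float64(-0.0765), np.float64(0.0687)), 'wid': np.float64(0.06053154460619578)}
top red {'px': array([168., 258.]), 'mu': array([0.4617, 0.4861]), 'ang': np.float64(-171.93847365276287), 't': (np.float64(-0.0301), np.float64(0.0299)), 'wid': np.float64(0.05725314152513279)}
top red {'px': array([278., 277.]), 'mu': array([0.4193, 0.2708]), 'ang': np.float64(-139.916947233574), 't': (np.float64(-0.0609), np.float64(0.0606)), 'wid': np.float64(0.018000900560519718)}
top red {'px': array([130., 467.]), 'mu': array([0.0732, 0.5472]), 'ang': np.float64(114.05769377923706), 't': (np.float64(-0.0512), np.float64(0.0574)), 'wid': np.float64(0.009511653475488054)}
top blue {'px': array([344., 239.]), 'mu': array([0.4917, 0.1408]), 'ang': np.float64(51.03613753203717), 't': (np.float64(-0.0609), np.float64(0.0595)), 'wid': np.float64(0.016308094366177035)}
scene red {'px': array([512., 103.]), 'mu': array([0.6779, 0.9618]), 'ang': np.float64(125.20832256121295), 't': (np.float64(-0.2
[... 768 characters left out ...]
: (np.float64(-0.033), np.float64(0.0444)), 'wid': np.float64(0.046831998951507386)}
scene blue {'px': array([305., 276.]), 'mu': array([0.4951, 0.1375]), 'ang': np.float64(51.76628847465291), 't': (np.float64(-0.0612), np.float64(0.0615)), 'wid': np.float64(0.020378242359713104)}
scene blue {'px': array([430., 296.]), 'mu': array([0.7236, 0.2055]), 'ang': np.float64(-170.39974114291422), 't': (np.float64(-0.0236), np.float64(0.0247)), 'wid': np.float64(0.027167215242277158)}
[[ 0.98986555 -0.06966168  0.59025535]
 [ 0.06966168  0.98986555 -0.08161104]] 4.025547563573102 0.9923137415454254
[ 0.59146138 -0.08090022] [ 0.59618867 -0.08208233] [ 0.67611223 -0.05663097] [ 0.43255141 -0.07371662]
```

View pics/c2.png

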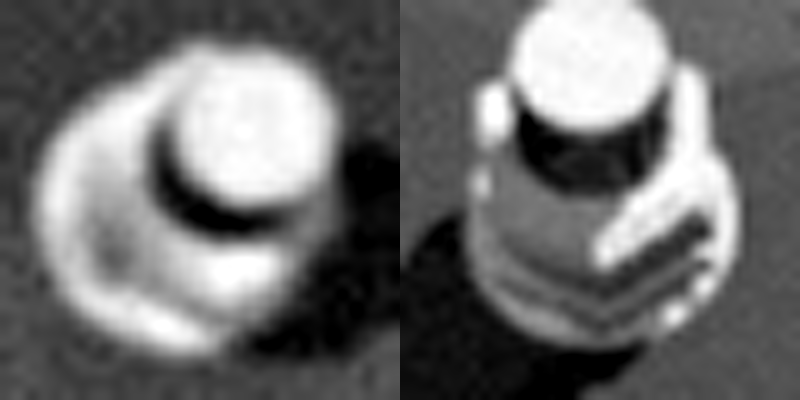

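Emit:
{"name": "send_rows", "arguments": {
  "motion": [
    {"rotation": [0,0,-7]},
    {"rotation": [0,0,-7]},
    {"rotation": [0,0,-7]},
    {"rotation": [0,0,-7]},
    {"rotation": [0,0,-7]},
    {"travel": [37,-9.5,0]},
    {"travel": [37,-9.5,0]},
    {"travel": [37,-9.5,0]},
    {"travel": [37,-9.5,0]},
    {"travel": [37,-9.5,0]},
    {"travel": [37,-9.5,0]},
    {"travel": [37,-9.5,0]}
  ],
  "newtons": 60
}}

```text
validation failed for argument at $.mo...
```

Emit:
{"name": "send_rows", "arguments": {
  "motion": [
    {"travel": [37,-9.5,0]},
    {"travel": [37,-9.5,0]},
    {"travel": [37,-9.5,0]},
    {"travel": [37,-9.5,0]},
    {"travel": [37,-9.5,0]},
    {"travel": [37,-9.5,0]},
    {"travel": [37,-9.5,0]},
    {"travel": [37,-9.5,5]},
    {"travel": [37,-9.5,25]},
    {"travel": [37,-9.5,25]},
    {"travel": [37,-9.5,25]},
    {"travel": [37,-9.5,25]}
  ]
}}

```text
validation failed for argument at $.mo...
```

```bash
cat >> h.py <<'E'
def to(x,y,z,psi):
    s=manip.sense();from scipy.spatial.transform import Rotation as R
    r=R.from_quat(s["tool_rot"]).as_matrix();p=s["tcp_pos"];ps=np.degrees(np.arctan2(r[1,0],r[0,0]))
    print("t",round(s["t"],2),"tcp",p.round(4),"psi",ps.round(2),"tilt",r[:,2].round(4),"F",s["force"].round(1),"T",s["ft_torque"].round(2),"gap",round(s["finger_gap"],3),"q6",s["q"][5].round(2))
    c,d=np.cos(np.radians(psi)),np.sin(np.radians(psi));R2=np.array([[c,d,0],[d,-c,0],[0,0,-1]])
    print("rotz",round(-(psi-ps),2),"then travel mm",(R2.T@(np.array([x,y,z])-p)*1e3).round(1))
E
python3 -c "
from h import *
to(.5258,.1796,.003,51.4)
a=np.load('im1.npz')
# predicted jam/brass corner pixels (scene crop coords x10, top crop x12.5), stud per-view
for n,o,k,c in(('scene',(.5962,-.083),10,(273,366)),('top',(.5905,-.081),12.5,(440,170))):
  for z,nm in((.039,'jamtop'),(.022,'brasstop')):
    for A in (54,60,66,72):
      P=[proj(n,(o[0]+.0208*np.cos(np.radians(4+A+60*i)),o[1]+.0208*np.sin(np.radians(4+A+60*i)),z)) for i in range(6)]
      print(n,nm,A,[tuple(((p-c)*k).round().astype(int).tolist()) for p in P])
"
```

```text
t 0.5 tcp [ 0.1762 -0.5996  0.2034] psi 16.37 tilt [-0.e+00  2.e-04 -1.e+00] F [ 0.3  0.2 -0.3] T [ 0.02 -0.02 -0.03] gap 1.001 q6 -0.18
rotz -35.03 then travel mm [ 827.  -212.9  200.4]
scene jamtop 54 [(310, 88), (199, 31), (83, 88), (76, 206), (189, 266), (307, 206)]
scene jamtop 60 [(303, 78), (185, 32), (76, 99), (83, 217), (203, 266), (314, 195)]
scene jamtop 66 [(294, 69), (172, 33), (71, 111), (92, 226), (217, 264), (319, 183)]
scene jamtop 72 [(285, 60), (158, 37), (66, 122), (101, 235), (231, 260), (323, 171)]
scene brasstop 54 [(312, 144), (202, 87), (88, 144), (82, 261), (193, 321), (309, 261)]
scene brasstop 60 [(305, 134), (189, 87), (82, 155), (89, 271), (207, 320), (316, 250)]
scene brasstop 66 [(297, 124), (176, 89), (76, 166), (97, 281), (221, 318), (321, 238)]
scene brasstop 72 [(287, 116), (163, 92), (72, 178), (106, 290), (234, 315), (325, 226)]
top jamtop 54 [(91, 117), (94, 247), (212, 313), (326, 250), (322, 120), (205, 55)]
top jamtop 60 [(85, 129), (102, 258), (226, 313), (332, 238), (314, 109), (191, 55)]
top jamtop 66 [(80, 142), (111, 269), (240, 311), (337, 225), (305, 98), (177, 57)]
top jamtop 72 [(77, 155), (121, 279), (253, 307), (340, 212), (295, 89), (164, 60)]
top brasstop 54 [(67, 147), (70, 274), (186, 340), (299, 277), (295, 150), (179, 85)]
top brasstop 60 [(61, 158), (78, 285), (200, 339), (304, 265), (287, 138), (165, 85)]
top brasstop 66 [(56, 171), (87, 296), (213, 337), (309, 253), (278, 128), (152, 87)]
top brasstop 72 [(53, 184), (97, 306), (227, 334), (312, 240), (268, 119), (139, 90)]
```

Emit:
{"name": "send_rows", "arguments": {
  "motion": [
    {"gripper": 85,"travel": [0,0,0],"rotation": [0,0,-7]},
    {"gripper": 85,"travel": [0,0,0],"rotation": [0,0,-7]},
    {"gripper": 85,"travel": [0,0,0],"rotation": [0,0,-7]},
    {"gripper": 85,"travel": [0,0,0],"rotation": [0,0,-7]},
    {"gripper": 85,"travel": [0,0,0],"rotation": [0,0,-7]},
    {"gripper": 85,"travel": [37,-9.5,0],"rotation": [0,0,0]},
    {"gripper": 85,"travel": [37,-9.5,0],"rotation": [0,0,0]},
    {"gripper": 85,"travel": [37,-9.5,0],"rotation": [0,0,0]},
    {"gripper": 85,"travel": [37,-9.5,0],"rotation": [0,0,0]},
    {"gripper": 85,"travel": [37,-9.5,0],"rotation": [0,0,0]},
    {"gripper": 85,"travel": [37,-9.5,0],"rotation": [0,0,0]},
    {"gripper": 85,"travel": [37,-9.5,0],"rotation": [0,0,0]}
  ],
  "newtons": 60
}}

```text
t: 1.5
tcp_pos: [0.2864, -0.3542, 0.2038]
tool_rot: [0.901, 0.433, 0.0, 0.0]
force: [1.2, -1.1, -0.1]
finger_gap: 0.999
```

Emit:
{"name": "send_rows", "arguments": {
  "motion": [
    {"gripper": 85,"travel": [37,-9.5,0],"rotation": [0,0,0]},
    {"gripper": 85,"travel": [37,-9.5,0],"rotation": [0,0,0]},
    {"gripper": 85,"travel": [37,-9.5,0],"rotation": [0,0,0]},
    {"gripper": 85,"travel": [37,-9.5,0],"rotation": [0,0,0]},
    {"gripper": 85,"travel": [37,-9.5,0],"rotation": [0,0,0]},
    {"gripper": 85,"travel": [37,-9.5,0],"rotation": [0,0,0]},
    {"gripper": 85,"travel": [37,-9.5,0],"rotation": [0,0,0]},
    {"gripper": 85,"travel": [37,-9.5,5],"rotation": [0,0,0]},
    {"gripper": 85,"travel": [37,-9.5,25],"rotation": [0,0,0]},
    {"gripper": 85,"travel": [37,-9.5,25],"rotation": [0,0,0]},
    {"gripper": 85,"travel": [37,-9.5,25],"rotation": [0,0,0]},
    {"gripper": 85,"travel": [37,-9.5,25],"rotation": [0,0,0]}
  ]
}}

```text
t: 2.5
tcp_pos: [0.4695, 0.0518, 0.1067]
tool_rot: [0.901, 0.434, 0.001, 0.0]
force: [0.1, -0.7, 0.3]
finger_gap: 0.998
```

```bash
python3 -c "
from h import *
to(.5258,.1796,.003,51.4)"
```

```text
t 2.5 tcp [0.4695 0.0518 0.1067] psi 51.39 tilt [ 1.7e-03 -3.0e-04 -1.0e+00] F [ 0.1 -0.7  0.3] T [ 0.03 -0.06 -0.02] gap 0.998 q6 0.55
rotz -0.01 then travel mm [135.  -35.7 103.7]
```

Emit:
{"name": "send_rows", "arguments": {
  "motion": [
    {"gripper": 85,"travel": [31,-8,0],"rotation": [0,0,0]},
    {"gripper": 85,"travel": [31,-8,0],"rotation": [0,0,0]},
    {"gripper": 85,"travel": [31,-8,0],"rotation": [0,0,0]},
    {"gripper": 85,"travel": [31,-8,15],"rotation": [0,0,0]},
    {"gripper": 60,"travel": [0,0,25],"rotation": [0,0,0]},
    {"gripper": 60,"travel": [0,0,20],"rotation": [0,0,0]},
    {"gripper": 60,"travel": [0,0,15],"rotation": [0,0,0]},
    {"gripper": 60,"travel": [0,0,0],"rotation": [0,0,0]}
  ]
}}

```text
t: 3.17
tcp_pos: [0.5189, 0.1671, 0.0295]
tool_rot: [0.901, 0.434, -0.003, -0.001]
force: [-0.3, 0.1, 0.4]
finger_gap: 0.704
```

```bash
python3 -c "
from h import *
to(.5258,.1796,.003,51.4)
a=manip.snapshot('top');b=manip.snapshot('scene')
cv2.imwrite('pics/g1.png',np.hstack([crop(a,320,215,120,120,400,400),crop(b,320,260,140,140,400,400)])[:,:,::-1])"
```

```text
t 3.17 tcp [0.5189 0.1671 0.0295] psi 51.41 tilt [-5.6e-03 -6.0e-04 -1.0e+00] F [-0.3  0.1  0.4] T [-0.    0.02 -0.04] gap 0.704 q6 0.78
rotz 0.01 then travel mm [14.1 -2.4 26.5]
```

View pics/g1.png

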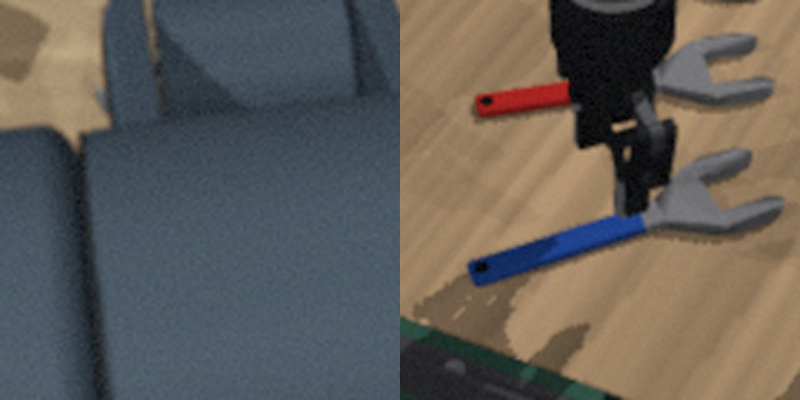

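The scene crop shows the fingers straddling the blue handle near (315,215) in the picture. The arm hides it in the top view. I'll go down and grip.

Emit:
{"name": "send_rows", "arguments": {
  "motion": [
    {"gripper": 60,"travel": [14,-2,10],"rotation": [0,0,0]},
    {"gripper": 60,"travel": [0,0,10],"rotation": [0,0,0]},
    {"gripper": 40,"travel": [0,0,6],"rotation": [0,0,0]},
    {"gripper": 10,"travel": [0,0,0],"rotation": [0,0,0]},
    {"gripper": 10,"travel": [0,0,0],"rotation": [0,0,0]},
    {"gripper": 10,"travel": [0,0,0],"rotation": [0,0,0]},
    {"gripper": 10,"travel": [0,0,0],"rotation": [0,0,0]},
    {"gripper": 10,"travel": [0,0,0],"rotation": [0,0,0]},
    {"gripper": 10,"travel": [0,0,0],"rotation": [0,0,0]},
    {"gripper": 10,"travel": [0,0,0],"rotation": [0,0,0]}
  ],
  "newtons": 60
}}

```text
t: 4.1
tcp_pos: [0.5283, 0.1791, 0.0065]
tool_rot: [0.901, 0.433, 0.0, 0.0]
force: [-0.0, 0.6, 0.4]
finger_gap: 0.118
```

```bash
python3 -c "
from h import *
to(.5258,.1796,.003,51.4)"
```

```text
t 4.1 tcp [0.5283 0.1791 0.0065] psi 51.37 tilt [ 4.e-04  1.e-04 -1.e+00] F [-0.   0.6  0.4] T [-0.04  0.03 -0.02] gap 0.118 q6 0.8
rotz -0.03 then travel mm [-1.1 -2.3  3.5]
```

The fingers closed to 10 mm, so they passed above the handle. I'll open, go lower and retry.

Emit:
{"name": "send_rows", "arguments": {
  "motion": [
    {"gripper": 45,"travel": [0,0,-8],"rotation": [0,0,0]},
    {"gripper": 45,"travel": [0,0,0],"rotation": [0,0,0]},
    {"gripper": 45,"travel": [0,0,0],"rotation": [0,0,0]},
    {"gripper": 45,"travel": [0,0,0],"rotation": [0,0,0]},
    {"gripper": 45,"travel": [0,0,7],"rotation": [0,0,0]},
    {"gripper": 45,"travel": [0,0,6],"rotation": [0,0,0]},
    {"gripper": 15,"travel": [0,0,0],"rotation": [0,0,0]},
    {"gripper": 15,"travel": [0,0,0],"rotation": [0,0,0]},
    {"gripper": 15,"travel": [0,0,0],"rotation": [0,0,0]},
    {"gripper": 15,"travel": [0,0,0],"rotation": [0,0,0]},
    {"gripper": 15,"travel": [0,0,0],"rotation": [0,0,0]}
  ],
  "newtons": 60
}}

```text
t: 5.02
tcp_pos: [0.5283, 0.1792, 0.0013]
tool_rot: [0.901, 0.433, 0.0, 0.0]
force: [0.3, 0.5, -0.4]
finger_gap: 0.177
```

```bash
python3 -c "
from h import *
to(.5258,.1796,.003,51.4)
a=manip.snapshot('top');b=manip.snapshot('scene')
cv2.imwrite('pics/g2.png',crop(b,340,265,120,90,800,600)[:,:,::-1])"
```

```text
t 5.02 tcp [0.5283 0.1792 0.0013] psi 51.37 tilt [ 3.e-04  0.e+00 -1.e+00] F [ 0.3  0.5 -0.4] T [0.06 0.03 0.03] gap 0.177 q6 0.8
rotz -0.03 then travel mm [-1.2 -2.2 -1.7]
```

View pics/g2.png

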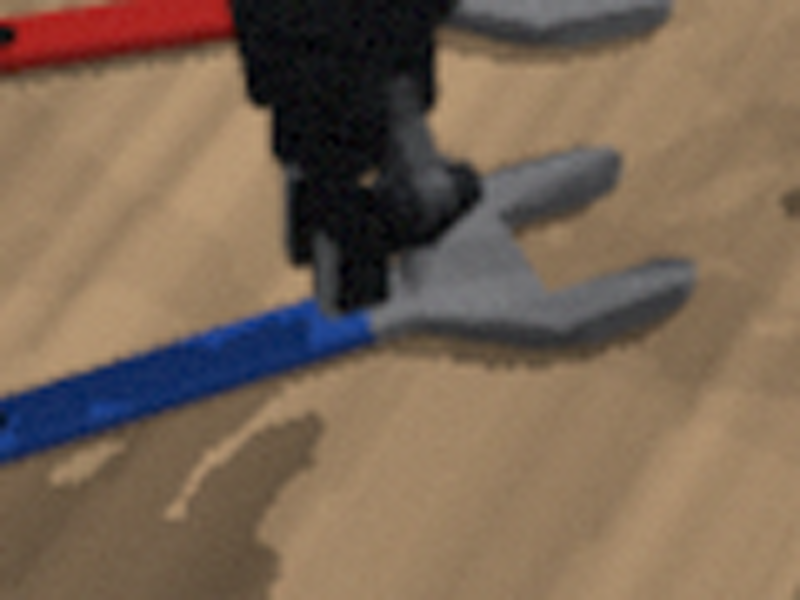

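```bash
python3 -c "
from h import *
p=manip.sense()['tcp_pos'];c,d=np.cos(np.radians(51.4)),np.sin(np.radians(51.4))
for nm,o in(('tcp',0),('+y7.5',.0075),('+y21',.021),('-y21',-.021)):
  for z in (0,.01,.02): print(nm,z,((proj('scene',(p[0]+o*d,p[1]-o*c,p[2]+z))-(280,220))*6.667).round())
b=manip.snapshot('scene')
for r in spanner(b,'scene','blue'): print(r)"
```

```text
tcp 0 [334. 339.]
tcp 0.01 [335. 316.]
tcp 0.02 [335. 293.]
+y7.5 0 [345. 356.]
+y7.5 0.01 [345. 334.]
+y7.5 0.02 [346. 311.]
+y21 0 [364. 389.]
+y21 0.01 [364. 366.]
+y21 0.02 [365. 343.]
-y21 0 [305. 290.]
-y21 0.01 [306. 267.]
-y21 0.02 [306. 244.]
{'px': array([441., 247.]), 'mu': array([0.6999, 0.3341]), 'ang': np.float64(179.0860595384436), 't': (np.float64(-0.0291), np.float64(0.0354)), 'wid': np.float64(0.05734235765233203)}
{'px': array([304., 277.]), 'mu': array([0.494 , 0.1357]), 'ang': np.float64(51.092787198800416), 't': (np.float64(-0.0592), np.float64(0.0631)), 'wid': np.float64(0.020216785165639364)}
{'px': array([430., 296.]), 'mu': array([0.7236, 0.2054]), 'ang': np.float64(-170.02930001917238), 't': (np.float64(-0.0237), np.float64(0.0242)), 'wid': np.float64(0.027007129235151375)}
```

Nothing has moved. The handle is in line with the TCP, but the fingertips appear higher than the TCP reading. I'll open and feel downward gently.

Emit:
{"name": "send_rows", "arguments": {
  "motion": [
    {"gripper": 45,"travel": [0,0,0],"rotation": [0,0,0]},
    {"gripper": 45,"travel": [0,0,0],"rotation": [0,0,0]},
    {"gripper": 45,"travel": [0,0,0],"rotation": [0,0,0]},
    {"gripper": 45,"travel": [0,0,1.5],"rotation": [0,0,0]},
    {"gripper": 45,"travel": [0,0,1.5],"rotation": [0,0,0]},
    {"gripper": 45,"travel": [0,0,0],"rotation": [0,0,0]},
    {"gripper": 45,"travel": [0,0,0],"rotation": [0,0,0]}
  ],
  "newtons": 60
}}

```text
t: 5.75
tcp_pos: [0.528, 0.1791, -0.0019]
tool_rot: [0.901, 0.433, -0.0, -0.0]
force: [-0.2, 0.5, 0.6]
finger_gap: 0.529
```

```bash
python3 -c "
from h import *
to(.5258,.1796,.003,51.4)
b=manip.snapshot('scene')
cv2.imwrite('pics/g3.png',cv2.convertScaleAbs(crop(b,340,260,80,60,800,600)[:,:,::-1],alpha=2,beta=10))"
```

```text
t 5.75 tcp [ 0.528   0.1791 -0.0019] psi 51.37 tilt [-4.e-04 -0.e+00 -1.e+00] F [-0.2  0.5  0.6] T [ 0.04  0.04 -0.03] gap 0.529 q6 0.8
rotz -0.03 then travel mm [-1.  -2.  -4.9]
```

View pics/g3.png

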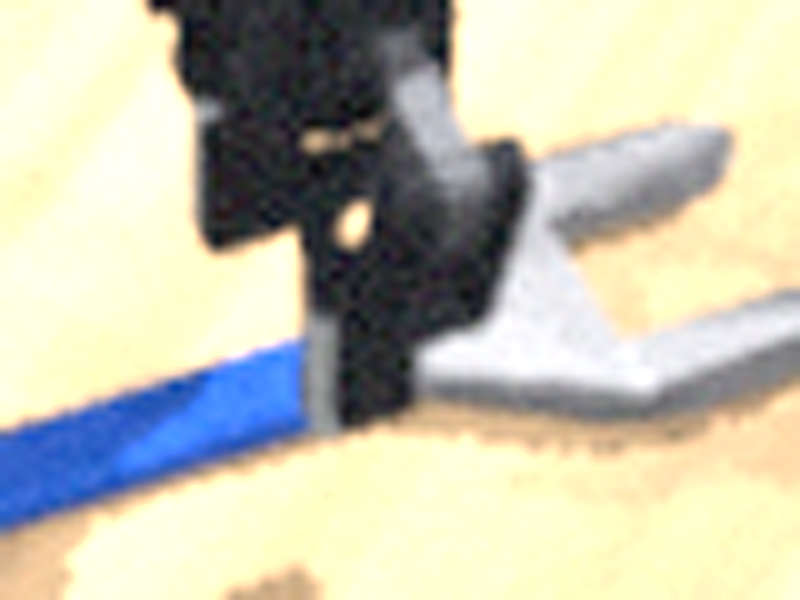

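The enlarged view shows the near finger on the near side of the blue handle at (375,420) in the crop, with its tip still above the bench. I'll continue down carefully.

Emit:
{"name": "send_rows", "arguments": {
  "motion": [
    {"gripper": 45,"travel": [0,0,1.5],"rotation": [0,0,0]},
    {"gripper": 45,"travel": [0,0,1.5],"rotation": [0,0,0]},
    {"gripper": 45,"travel": [0,0,0],"rotation": [0,0,0]},
    {"gripper": 45,"travel": [0,0,0],"rotation": [0,0,0]}
  ],
  "newtons": 60
}}

```text
t: 6.13
tcp_pos: [0.528, 0.1791, -0.0049]
tool_rot: [0.901, 0.433, -0.0, -0.0]
force: [0.5, 0.0, -1.2]
finger_gap: 0.522
```

Emit:
{"name": "send_rows", "arguments": {
  "motion": [
    {"gripper": 15,"travel": [0,0,0],"rotation": [0,0,0]},
    {"gripper": 15,"travel": [0,0,0],"rotation": [0,0,0]},
    {"gripper": 15,"travel": [0,0,0],"rotation": [0,0,0]},
    {"gripper": 15,"travel": [0,0,0],"rotation": [0,0,0]},
    {"gripper": 15,"travel": [0,0,0],"rotation": [0,0,0]}
  ],
  "newtons": 30
}}

```text
t: 6.55
tcp_pos: [0.5281, 0.1792, -0.0047]
tool_rot: [0.901, 0.433, 0.0, 0.0]
force: [0.8, 0.5, 0.5]
finger_gap: 0.175
```

Emit:
{"name": "send_rows", "arguments": {
  "motion": [
    {"gripper": 40,"travel": [0,0,0],"rotation": [0,0,0]},
    {"gripper": 40,"travel": [0,0,0],"rotation": [0,0,0]},
    {"gripper": 40,"travel": [0,0,0],"rotation": [0,0,0]},
    {"gripper": 40,"travel": [0,0,1.5],"rotation": [0,0,0]},
    {"gripper": 40,"travel": [0,0,1.5],"rotation": [0,0,0]},
    {"gripper": 40,"travel": [0,0,1.5],"rotation": [0,0,0]},
    {"gripper": 40,"travel": [0,0,0],"rotation": [0,0,0]},
    {"gripper": 40,"travel": [0,0,0],"rotation": [0,0,0]}
  ],
  "newtons": 30
}}

```text
t: 7.22
tcp_pos: [0.528, 0.1791, -0.0095]
tool_rot: [0.901, 0.433, -0.0, -0.0]
force: [0.7, 0.9, -0.3]
finger_gap: 0.468
```

Emit:
{"name": "send_rows", "arguments": {
  "motion": [
    {"gripper": 15,"travel": [0,0,0],"rotation": [0,0,0]},
    {"gripper": 15,"travel": [0,0,0],"rotation": [0,0,0]},
    {"gripper": 15,"travel": [0,0,0],"rotation": [0,0,0]},
    {"gripper": 15,"travel": [0,0,0],"rotation": [0,0,0]}
  ],
  "newtons": 30
}}

```text
t: 7.55
tcp_pos: [0.5282, 0.1791, -0.0092]
tool_rot: [0.901, 0.433, 0.0, 0.0]
force: [-0.8, -0.7, -0.0]
finger_gap: 0.177
```

Emit:
{"name": "send_rows", "arguments": {
  "motion": [
    {"gripper": 40,"travel": [0,0,0],"rotation": [0,0,0]},
    {"gripper": 40,"travel": [0,0,0],"rotation": [0,0,0]},
    {"gripper": 40,"travel": [0,0,0],"rotation": [0,0,0]},
    {"gripper": 40,"travel": [0,0,1.5],"rotation": [0,0,0]},
    {"gripper": 40,"travel": [0,0,1.5],"rotation": [0,0,0]},
    {"gripper": 40,"travel": [0,0,1.5],"rotation": [0,0,0]},
    {"gripper": 40,"travel": [0,0,0],"rotation": [0,0,0]},
    {"gripper": 40,"travel": [0,0,0],"rotation": [0,0,0]}
  ],
  "newtons": 30
}}

```text
t: 8.22
tcp_pos: [0.528, 0.1791, -0.014]
tool_rot: [0.901, 0.433, -0.0, -0.0]
force: [-0.3, 0.4, 0.1]
finger_gap: 0.468
```

Emit:
{"name": "send_rows", "arguments": {
  "motion": [
    {"gripper": 15,"travel": [0,0,0],"rotation": [0,0,0]},
    {"gripper": 15,"travel": [0,0,0],"rotation": [0,0,0]},
    {"gripper": 15,"travel": [0,0,0],"rotation": [0,0,0]},
    {"gripper": 15,"travel": [0,0,0],"rotation": [0,0,0]}
  ],
  "newtons": 30
}}

```text
t: 8.55
tcp_pos: [0.5282, 0.1792, -0.0137]
tool_rot: [0.901, 0.433, 0.0, 0.0]
force: [-0.3, -1.0, 0.2]
finger_gap: 0.174
```

```bash
python3 -c "
from h import *
to(.5258,.1796,-.0137,51.4)
b=manip.snapshot('scene')
for r in spanner(b,'scene','blue'): print(r['px'],r['mu'],r['ang'],r['t'])
cv2.imwrite('pics/g4.png',cv2.convertScaleAbs(crop(b,340,260,80,60,800,600)[:,:,::-1],alpha=2,beta=10))"
```

```text
t 8.55 tcp [ 0.5282  0.1792 -0.0137] psi 51.38 tilt [ 1.e-04  0.e+00 -1.e+00] F [-0.3 -1.   0.2] T [ 0.01 -0.01 -0.02] gap 0.174 q6 0.8
rotz -0.02 then travel mm [-1.1 -2.1  0. ]
[441. 247.] [0.6998 0.3342] 145.74044405974507 (np.float64(-0.031), np.float64(0.0469))
[301. 277.] [0.4902 0.1316] 51.95345321879677 (np.float64(-0.0536), np.float64(0.0555))
[430. 296.] [0.7235 0.2054] -170.99185512675444 (np.float64(-0.0235), np.float64(0.0243))
```

View pics/g4.png

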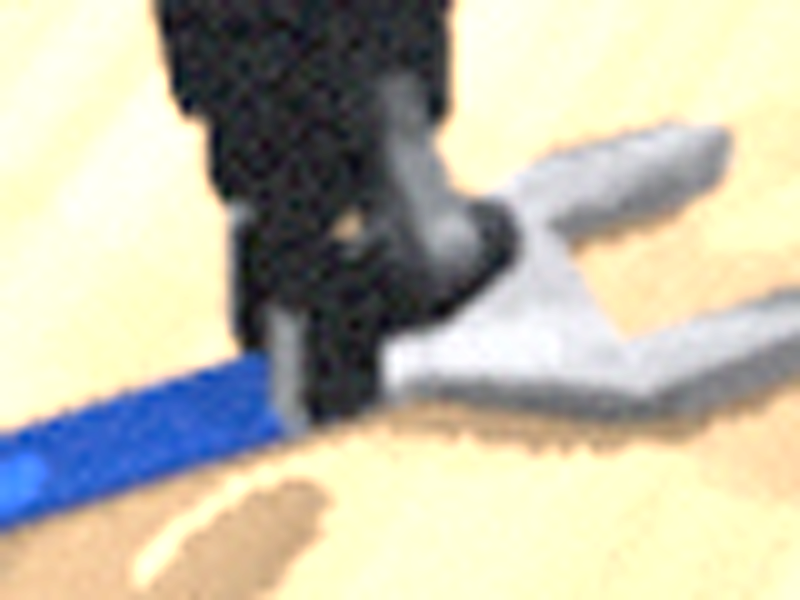

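The enlarged view shows the fingertip at about (340,415) in the crop, by projection still about 10 mm above the bench. The reported TCP height seems to be some 20 mm too low, so I'll go further down by feel.

Emit:
{"name": "send_rows", "arguments": {
  "motion": [
    {"gripper": 36,"travel": [0,0,0],"rotation": [0,0,0]},
    {"gripper": 36,"travel": [0,0,0],"rotation": [0,0,0]},
    {"gripper": 36,"travel": [0,0,0],"rotation": [0,0,0]},
    {"gripper": 36,"travel": [0,0,2],"rotation": [0,0,0]},
    {"gripper": 36,"travel": [0,0,2],"rotation": [0,0,0]},
    {"gripper": 36,"travel": [0,0,2],"rotation": [0,0,0]},
    {"gripper": 36,"travel": [0,0,0],"rotation": [0,0,0]},
    {"gripper": 36,"travel": [0,0,0],"rotation": [0,0,0]}
  ],
  "newtons": 30
}}

```text
t: 9.27
tcp_pos: [0.5279, 0.1791, -0.02]
tool_rot: [0.901, 0.433, -0.0, -0.0]
force: [1.0, 0.8, -0.5]
finger_gap: 0.426
```

Emit:
{"name": "send_rows", "arguments": {
  "motion": [
    {"gripper": 15,"travel": [0,0,0],"rotation": [0,0,0]},
    {"gripper": 15,"travel": [0,0,0],"rotation": [0,0,0]},
    {"gripper": 15,"travel": [0,0,0],"rotation": [0,0,0]},
    {"gripper": 15,"travel": [0,0,0],"rotation": [0,0,0]}
  ],
  "newtons": 30
}}

```text
t: 9.6
tcp_pos: [0.5268, 0.1794, -0.0196]
tool_rot: [0.901, 0.434, -0.001, -0.001]
force: [-4.8, 2.4, 3.6]
finger_gap: 0.208
```

Contact at last. I'll go a bit lower for a full grip.

Emit:
{"name": "send_rows", "arguments": {
  "motion": [
    {"gripper": 36,"travel": [0,0,0],"rotation": [0,0,0]},
    {"gripper": 36,"travel": [0,0,0],"rotation": [0,0,0]},
    {"gripper": 36,"travel": [0,0,0],"rotation": [0,0,0]},
    {"gripper": 36,"travel": [0,0,1.5],"rotation": [0,0,0]},
    {"gripper": 36,"travel": [0,0,1.5],"rotation": [0,0,0]},
    {"gripper": 36,"travel": [0,0,1.5],"rotation": [0,0,0]},
    {"gripper": 36,"travel": [0,0,0],"rotation": [0,0,0]},
    {"gripper": 36,"travel": [0,0,0],"rotation": [0,0,0]}
  ],
  "newtons": 30
}}

```text
t: 10.27
tcp_pos: [0.5281, 0.1791, -0.0245]
tool_rot: [0.901, 0.433, -0.0, -0.0]
force: [0.3, -0.2, 0.6]
finger_gap: 0.426
```

Emit:
{"name": "send_rows", "arguments": {
  "motion": [
    {"gripper": 10,"travel": [0,0,0],"rotation": [0,0,0]},
    {"gripper": 10,"travel": [0,0,0],"rotation": [0,0,0]},
    {"gripper": 10,"travel": [0,0,0],"rotation": [0,0,0]},
    {"gripper": 10,"travel": [0,0,0],"rotation": [0,0,0]},
    {"gripper": 10,"travel": [0,0,0],"rotation": [0,0,0]}
  ],
  "newtons": 30
}}

```text
t: 10.68
tcp_pos: [0.5279, 0.1792, -0.0241]
tool_rot: [0.901, 0.434, -0.0, -0.0]
force: [-1.4, 0.5, 2.3]
finger_gap: 0.219
```

```bash
python3 -c "
from h import *
to(.5258,.1796,-.0137,51.4)
b=manip.snapshot('scene')
for r in spanner(b,'scene','blue'): print(r['px'],r['mu'],r['ang'],r['t'])"
```

```text
t 10.68 tcp [ 0.5279  0.1792 -0.0241] psi 51.4 tilt [-4.e-04 -0.e+00 -1.e+00] F [-1.4  0.5  2.3] T [0.12 0.22 0.11] gap 0.219 q6 0.8
rotz -0.0 then travel mm [ -1.   -1.9 -10.4]
[441. 247.] [0.6999 0.334 ] 154.34293452050926 (np.float64(-0.0309), np.float64(0.0446))
[301. 279.] [0.4932 0.1275] 53.526355443089976 (np.float64(-0.0532), np.float64(0.056))
[430. 296.] [0.7239 0.2057] -169.64881538649732 (np.float64(-0.0239), np.float64(0.0244))
```

Gripped (gap 18.7 mm). I'll lift, turn and carry over the stand.

Emit:
{"name": "send_rows", "arguments": {
  "motion": [
    {"gripper": 10,"travel": [0,0,0],"rotation": [0,0,0]},
    {"gripper": 10,"travel": [0,0,0],"rotation": [0,0,0]},
    {"gripper": 10,"travel": [0,0,-10],"rotation": [0,0,0]},
    {"gripper": 10,"travel": [0,0,-20],"rotation": [0,0,0]},
    {"gripper": 10,"travel": [0,0,-20],"rotation": [0,0,0]},
    {"gripper": 10,"travel": [0,0,-15],"rotation": [0,0,0]},
    {"gripper": 10,"travel": [0,0,0],"rotation": [0,0,0]},
    {"gripper": 10,"travel": [0,0,0],"rotation": [0,0,0]}
  ],
  "newtons": 80
}}

```text
t: 11.4
tcp_pos: [0.5285, 0.1791, 0.041]
tool_rot: [0.901, 0.433, 0.001, 0.0]
force: [-0.1, -0.0, -4.8]
finger_gap: 0.2
```

```bash
python3 -c "
from h import *
to(.4588,-.0914,.041,4)
b=manip.snapshot('scene');a=manip.snapshot('top')
for n,i in(('scene',b),('top',a)):
  for r in spanner(i,n,'blue',.07): print(n,r['px'],r['mu'],r['ang'],r['t'])
cv2.imwrite('pics/g5.png',crop(b,340,240,160,120,800,600)[:,:,::-1])"
```

```text
t 11.4 tcp [0.5285 0.1791 0.041 ] psi 51.36 tilt [ 1.3e-03  1.0e-04 -1.0e+00] F [-0.1 -0.  -4.8] T [-0.05  0.03 -0.03] gap 0.2 q6 0.8
rotz 47.36 then travel mm [-88.4 265.    0. ]
scene [441. 247.] [0.7107 0.2748] 155.91566443726012 (np.float64(-0.0285), np.float64(0.042))
scene [301. 256.] [0.4909 0.1313] 52.913108072710834 (np.float64(-0.0527), np.float64(0.0557))
scene [430. 296.] [0.7327 0.1558] -169.51305155793477 (np.float64(-0.022), np.float64(0.0228))
top [301. 114.] [0.7307 0.2195] 90.82228163537465 (np.float64(-0.0221), np.float64(0.0247))
```

View pics/g5.png

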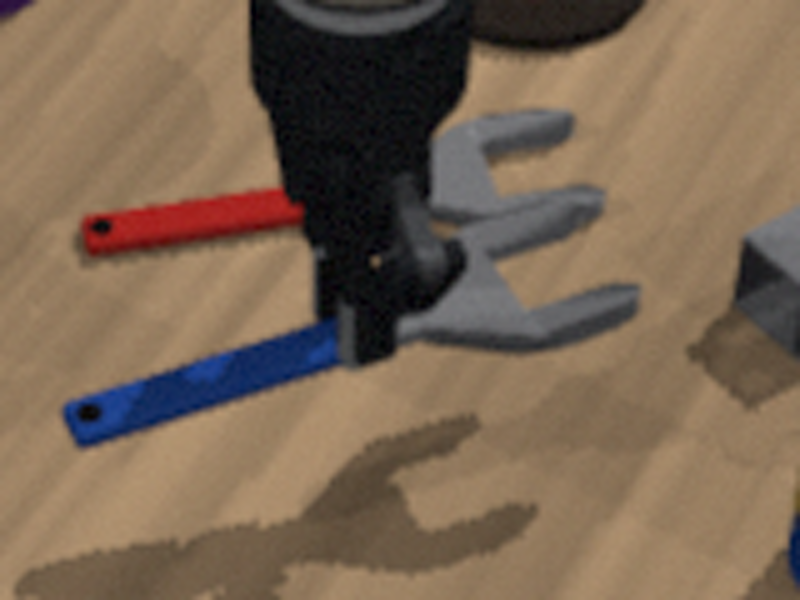

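Held flat, about 65 mm up; the shadow is separate. Moving to the stand.

Emit:
{"name": "send_rows", "arguments": {
  "motion": [
    {"gripper": 10,"travel": [0,0,0],"rotation": [0,0,6.8]},
    {"gripper": 10,"travel": [0,0,0],"rotation": [0,0,6.8]},
    {"gripper": 10,"travel": [0,0,0],"rotation": [0,0,6.8]},
    {"gripper": 10,"travel": [0,0,0],"rotation": [0,0,6.8]},
    {"gripper": 10,"travel": [0,0,0],"rotation": [0,0,6.8]},
    {"gripper": 10,"travel": [0,0,0],"rotation": [0,0,6.8]},
    {"gripper": 10,"travel": [0,0,0],"rotation": [0,0,6.6]},
    {"gripper": 10,"travel": [-10,20,0],"rotation": [0,0,0]},
    {"gripper": 10,"travel": [-10,29,0],"rotation": [0,0,0]},
    {"gripper": 10,"travel": [-10,29,0],"rotation": [0,0,0]},
    {"gripper": 10,"travel": [-10,29,0],"rotation": [0,0,0]},
    {"gripper": 10,"travel": [-10,29,0],"rotation": [0,0,0]}
  ]
}}

```text
t: 12.5
tcp_pos: [0.4862, 0.0391, 0.0395]
tool_rot: [0.999, 0.035, -0.001, -0.0]
force: [-0.1, -0.8, -5.5]
finger_gap: 0.197
```

Emit:
{"name": "send_rows", "arguments": {
  "motion": [
    {"gripper": 10,"travel": [-10,29,0],"rotation": [0,0,0]},
    {"gripper": 10,"travel": [-10,29,0],"rotation": [0,0,0]},
    {"gripper": 10,"travel": [-10,29,0],"rotation": [0,0,0]},
    {"gripper": 10,"travel": [-8,22,0],"rotation": [0,0,0]},
    {"gripper": 10,"travel": [0,20,0],"rotation": [0,0,0]},
    {"gripper": 10,"travel": [0,0,10],"rotation": [0,0,0]},
    {"gripper": 10,"travel": [0,0,10],"rotation": [0,0,0]},
    {"gripper": 10,"travel": [0,0,10],"rotation": [0,0,0]},
    {"gripper": 10,"travel": [0,0,5],"rotation": [0,0,0]},
    {"gripper": 10,"travel": [0,0,0],"rotation": [0,0,0]}
  ]
}}

```text
t: 13.33
tcp_pos: [0.4574, -0.0906, 0.004]
tool_rot: [0.999, 0.035, -0.002, -0.001]
force: [-0.2, -0.2, -4.9]
finger_gap: 0.195
```

```bash
python3 -c "
from h import *
to(.4588,-.0914,-.010,4)
b=manip.snapshot('scene');a=manip.snapshot('top')
for n,i in(('scene',b),('top',a)):
  for r in spanner(i,n,'blue',.04): print(n,r['px'],r['mu'],r['ang'],r['t'])
cv2.imwrite('pics/g6.png',np.hstack([crop(a,460,190,160,200,400,500),crop(b,260,370,160,200,400,500)])[:,:,::-1])"
```

```text
t 13.33 tcp [ 0.4574 -0.0906  0.004 ] psi 3.99 tilt [-0.0037  0.0017 -1.    ] F [-0.2 -0.2 -4.9] T [ 0.04  0.08 -0.04] gap 0.195 q6 1.07
rotz -0.01 then travel mm [ 1.3  0.9 14. ]
scene [441. 248.] [0.7071 0.3045] 91.8913658638265 (np.float64(-0.0313), np.float64(0.0426))
scene [430. 296.] [0.7281 0.1806] -171.1275337916474 (np.float64(-0.0225), np.float64(0.024))
scene [174. 334.] [ 0.3766 -0.1012] -174.06286090887917 (np.float64(-0.026), np.float64(0.0285))
```

View pics/g6.png

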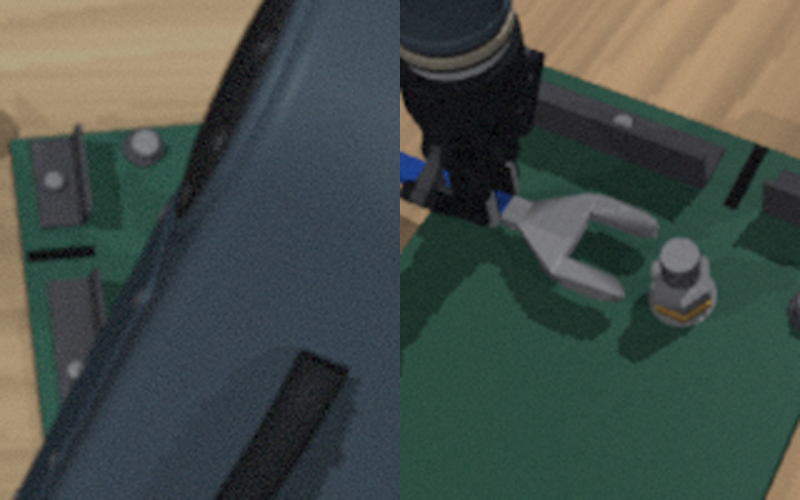

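```bash
python3 -c "
from h import *
t=[onz('scene',p,.037) for p in((282,361.2),(268,386.8))]
m=(t[0]+t[1])/2;d=t[0]-t[1];print(t,m,np.degrees(np.arctan2(d[1],d[0]))-90,np.hypot(*d))
s=np.array([.5962,-.0825]);u=np.array([np.cos(.0698),np.sin(.0698)]);v=np.array([-u[1],u[0]])
print('stud rel to tip-mid along,lat mm',(s-m)@u*1e3,(s-m)@v*1e3)
e=onz('scene',(174,334),.037);print(e)"
```

```text
[array([ 0.56282668, -0.05925167]), array([ 0.56720116, -0.10929299])] [ 0.56501392 -0.08427233] 4.995938134790109 0.050232156942586564
stud rel to tip-mid along,lat mm 31.233749002698772 -0.4070070242695054
[ 0.3745875 -0.0993875]
```

Alignment is good: lateral error 0.4 mm, tips 31 mm short of the stud axis. I'll advance 6 mm to keep the fingers clear of the bolt, then lower to the plate.

Emit:
{"name": "send_rows", "arguments": {
  "motion": [
    {"gripper": 10,"travel": [6,0,0],"rotation": [0,0,0]},
    {"gripper": 10,"travel": [0,0,5],"rotation": [0,0,0]},
    {"gripper": 10,"travel": [0,0,5],"rotation": [0,0,0]},
    {"gripper": 10,"travel": [0,0,3],"rotation": [0,0,0]},
    {"gripper": 10,"travel": [0,0,2],"rotation": [0,0,0]},
    {"gripper": 10,"travel": [0,0,0],"rotation": [0,0,0]},
    {"gripper": 10,"travel": [0,0,0],"rotation": [0,0,0]}
  ]
}}

```text
t: 14.02
tcp_pos: [0.4645, -0.0908, -0.0094]
tool_rot: [0.999, 0.035, -0.0, -0.0]
force: [-1.2, 0.3, -4.7]
finger_gap: 0.199
```

Emit:
{"name": "send_rows", "arguments": {
  "motion": [
    {"gripper": 10,"travel": [0,0,1],"rotation": [0,0,0]},
    {"gripper": 10,"travel": [0,0,0.5],"rotation": [0,0,0]},
    {"gripper": 10,"travel": [0,0,0],"rotation": [0,0,0]},
    {"gripper": 10,"travel": [0,0,0],"rotation": [0,0,0]}
  ]
}}

```text
t: 14.35
tcp_pos: [0.4647, -0.091, -0.0107]
tool_rot: [0.999, 0.035, 0.0, 0.0]
force: [-0.1, -0.1, -4.4]
finger_gap: 0.199
```

Emit:
{"name": "send_rows", "arguments": {
  "motion": [
    {"gripper": 10,"travel": [0,0,0.7],"rotation": [0,0,0]},
    {"gripper": 10,"travel": [0,0,0.7],"rotation": [0,0,0]},
    {"gripper": 10,"travel": [0,0,0],"rotation": [0,0,0]},
    {"gripper": 10,"travel": [0,0,0],"rotation": [0,0,0]}
  ]
}}

```text
t: 14.68
tcp_pos: [0.4648, -0.091, -0.012]
tool_rot: [0.999, 0.035, 0.0, 0.0]
force: [0.2, 0.5, -3.0]
finger_gap: 0.198
```

Emit:
{"name": "send_rows", "arguments": {
  "motion": [
    {"gripper": 10,"travel": [7,0,0],"rotation": [0,0,0]},
    {"gripper": 10,"travel": [7,0,0],"rotation": [0,0,0]},
    {"gripper": 10,"travel": [6,0,0],"rotation": [0,0,0]},
    {"gripper": 10,"travel": [5,0,0],"rotation": [0,0,0]},
    {"gripper": 10,"travel": [0,0,0],"rotation": [0,0,0]},
    {"gripper": 10,"travel": [0,0,0],"rotation": [0,0,0]}
  ]
}}

```text
t: 15.18
tcp_pos: [0.4907, -0.0891, -0.012]
tool_rot: [0.999, 0.035, 0.001, 0.0]
force: [-0.8, 2.1, 0.5]
finger_gap: 0.197
```

Emit:
{"name": "send_rows", "arguments": {
  "motion": [
    {"gripper": 10,"travel": [4,0,0],"rotation": [0,0,0]},
    {"gripper": 10,"travel": [4,0,0],"rotation": [0,0,0]},
    {"gripper": 10,"travel": [4,0,0],"rotation": [0,0,0]},
    {"gripper": 10,"travel": [0,0,0],"rotation": [0,0,0]},
    {"gripper": 10,"travel": [0,0,0],"rotation": [0,0,0]}
  ]
}}

```text
t: 15.6
tcp_pos: [0.4996, -0.0877, -0.012]
tool_rot: [0.999, 0.035, -0.002, -0.001]
force: [-6.2, 0.6, 6.3]
finger_gap: 0.198
```

Emit:
{"name": "send_rows", "arguments": {
  "motion": [
    {"gripper": 10,"travel": [3,0,0],"rotation": [0,0,0]},
    {"gripper": 10,"travel": [3,0,0],"rotation": [0,0,0]},
    {"gripper": 10,"travel": [2,0,0],"rotation": [0,0,0]},
    {"gripper": 10,"travel": [0,0,0],"rotation": [0,0,0]},
    {"gripper": 10,"travel": [0,0,0],"rotation": [0,0,0]}
  ]
}}

```text
t: 16.02
tcp_pos: [0.5066, -0.0869, -0.012]
tool_rot: [0.999, 0.035, -0.003, -0.001]
force: [-7.5, 1.1, 6.6]
finger_gap: 0.193
```

```bash
python3 -c "
from h import *
to(.4588,-.0914,-.010,4)"
```

```text
t 16.02 tcp [ 0.5066 -0.0869 -0.012 ] psi 3.99 tilt [-0.0059  0.0018 -1.    ] F [-7.5  1.1  6.6] T [-0.01  1.14 -0.01] gap 0.193 q6 1.11
rotz -0.01 then travel mm [-48.    1.1  -2. ]
```

Emit:
{"name": "send_rows", "arguments": {
  "motion": [
    {"gripper": 10,"travel": [2,0,0],"rotation": [0,0,0]},
    {"gripper": 10,"travel": [2,0,0],"rotation": [0,0,0]},
    {"gripper": 10,"travel": [0,0,0],"rotation": [0,0,0]},
    {"gripper": 10,"travel": [0,0,0],"rotation": [0,0,0]}
  ]
}}

```text
t: 16.35
tcp_pos: [0.5102, -0.0866, -0.012]
tool_rot: [0.999, 0.035, -0.003, -0.001]
force: [-7.3, -0.4, 8.8]
finger_gap: 0.195
```

Emit:
{"name": "send_rows", "arguments": {
  "motion": [
    {"gripper": 10,"travel": [1.5,0,0],"rotation": [0,0,0]},
    {"gripper": 10,"travel": [1.5,0,0],"rotation": [0,0,0]},
    {"gripper": 10,"travel": [0,0,0],"rotation": [0,0,0]},
    {"gripper": 10,"travel": [0,0,0],"rotation": [0,0,0]}
  ]
}}

```text
t: 16.68
tcp_pos: [0.512, -0.0864, -0.0119]
tool_rot: [0.999, 0.035, -0.004, -0.001]
force: [-10.1, -1.4, 9.2]
finger_gap: 0.197
```

```bash
python3 -c "
from h import *
to(.4588,-.0914,-.010,4)"
```

```text
t 16.68 tcp [ 0.512  -0.0864 -0.0119] psi 4.03 tilt [-0.009   0.0022 -1.    ] F [-10.1  -1.4   9.2] T [-0.24  1.69 -0.04] gap 0.197 q6 1.12
rotz 0.03 then travel mm [-53.4   1.3  -1.9]
```

Emit:
{"name": "send_rows", "arguments": {
  "motion": [
    {"gripper": 10,"travel": [1.5,0,0],"rotation": [0,0,0]},
    {"gripper": 10,"travel": [1.5,0,0],"rotation": [0,0,0]},
    {"gripper": 10,"travel": [0,0,0],"rotation": [0,0,0]},
    {"gripper": 10,"travel": [0,0,0],"rotation": [0,0,0]}
  ]
}}

```text
t: 17.02
tcp_pos: [0.512, -0.0862, -0.012]
tool_rot: [0.999, 0.036, -0.007, -0.002]
force: [-14.8, -5.3, 12.6]
finger_gap: 0.194
```

```bash
python3 -c "
from h import *
to(.4588,-.0914,-.010,4)
b=manip.snapshot('scene')
for r in spanner(b,'scene','blue',.022): print(r['px'],r['mu'],r['ang'],r['t'])
cv2.imwrite('pics/g7.png',crop(b,250,365,160,120,800,600)[:,:,::-1])"
```

```text
t 17.02 tcp [ 0.512  -0.0862 -0.012 ] psi 4.09 tilt [-0.0147  0.0028 -0.9999] F [-14.8  -5.3  12.6] T [-0.91  2.53 -0.06] gap 0.194 q6 1.12
rotz 0.09 then travel mm [-53.4   1.5  -2. ]
[441. 248.] [0.7039 0.3222] 91.31950324168679 (np.float64(-0.032), np.float64(0.0439))
[430. 296.] [0.7254 0.1956] -168.34922918563862 (np.float64(-0.0242), np.float64(0.0235))
[206. 352.] [ 0.4358 -0.0956] -174.00721336973788 (np.float64(-0.0311), np.float64(0.0338))
```

View pics/g7.png

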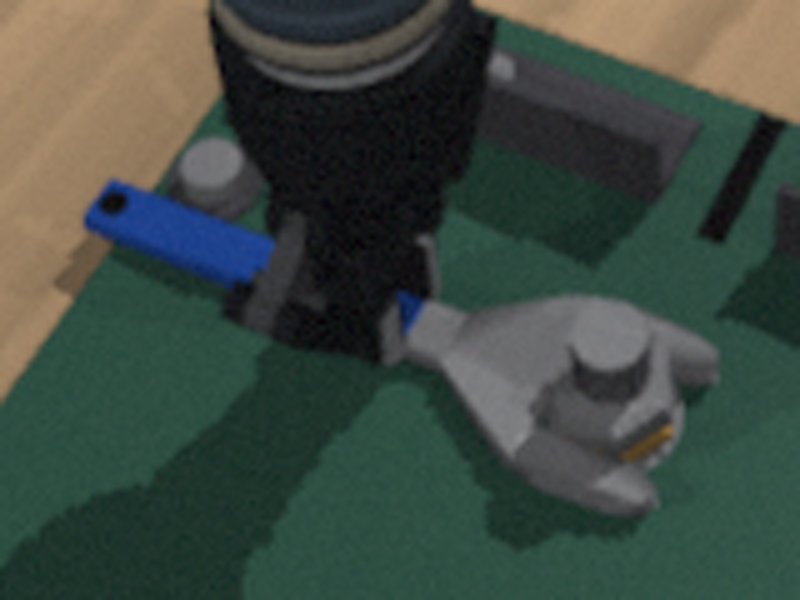

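The picture shows the blue jaw fully on the lower nut: stud at (610,340), throat against the nut, handle just short of the bolt at (215,175). Force rises with no further travel, so it's home. I'll relieve, release and lift.

Emit:
{"name": "send_rows", "arguments": {
  "motion": [
    {"gripper": 10,"travel": [-3.5,0,0],"rotation": [0,0,0]},
    {"gripper": 10,"travel": [0,0,0],"rotation": [0,0,0]},
    {"gripper": 45,"travel": [0,0,0],"rotation": [0,0,0]},
    {"gripper": 45,"travel": [0,0,0],"rotation": [0,0,0]},
    {"gripper": 45,"travel": [0,0,0],"rotation": [0,0,0]},
    {"gripper": 45,"travel": [0,0,-10],"rotation": [0,0,0]},
    {"gripper": 45,"travel": [0,0,-25],"rotation": [0,0,0]},
    {"gripper": 45,"travel": [0,0,-35],"rotation": [0,0,0]},
    {"gripper": 45,"travel": [0,0,-10],"rotation": [0,0,0]}
  ]
}}

```text
t: 17.82
tcp_pos: [0.5193, -0.0884, 0.0721]
tool_rot: [0.999, 0.035, 0.004, 0.002]
force: [0.5, -0.3, 0.6]
finger_gap: 0.528
```

```bash
python3 -c "
from h import *
to(.461,.303,-.026,40.5)
b=manip.snapshot('scene')
for r in spanner(b,'scene','blue',.022): print(r['px'],r['mu'],r['ang'],r['t'])
"
```

```text
t 17.82 tcp [ 0.5193 -0.0884  0.0721] psi 3.99 tilt [ 0.0077 -0.0029 -1.    ] F [ 0.5 -0.3  0.6] T [ 0.01 -0.04 -0.  ] gap 0.528 q6 1.12
rotz -36.51 then travel mm [ 209.8 -335.5   98.1]
[441. 247.] [0.7021 0.3222] 148.93797139990218 (np.float64(-0.031), np.float64(0.0461))
[430. 296.] [0.7254 0.1954] -170.3630447810147 (np.float64(-0.0233), np.float64(0.0243))
[221. 358.] [ 0.4644 -0.0934] -175.22652092120856 (np.float64(-0.0583), np.float64(0.0627))
```

Emit:
{"name": "send_rows", "arguments": {
  "motion": [
    {"gripper": 55,"travel": [0,0,0],"rotation": [0,0,-6.1]},
    {"gripper": 55,"travel": [0,0,0],"rotation": [0,0,-6.1]},
    {"gripper": 55,"travel": [0,0,0],"rotation": [0,0,-6.1]},
    {"gripper": 55,"travel": [0,0,0],"rotation": [0,0,-6.1]},
    {"gripper": 55,"travel": [0,0,0],"rotation": [0,0,-6.1]},
    {"gripper": 55,"travel": [0,0,0],"rotation": [0,0,-6.1]},
    {"gripper": 55,"travel": [20,-32,0],"rotation": [0,0,0]},
    {"gripper": 55,"travel": [20,-32,0],"rotation": [0,0,0]},
    {"gripper": 55,"travel": [20,-32,0],"rotation": [0,0,0]},
    {"gripper": 55,"travel": [20,-32,0],"rotation": [0,0,0]},
    {"gripper": 55,"travel": [20,-32,0],"rotation": [0,0,0]},
    {"gripper": 55,"travel": [20,-32,0],"rotation": [0,0,0]}
  ]
}}

```text
t: 18.87
tcp_pos: [0.4819, 0.1382, 0.0675]
tool_rot: [0.938, 0.346, 0.0, -0.0]
force: [0.7, -0.3, 0.4]
finger_gap: 0.644
```

Emit:
{"name": "send_rows", "arguments": {
  "motion": [
    {"gripper": 55,"travel": [20,-32,0],"rotation": [0,0,0]},
    {"gripper": 55,"travel": [20,-32,0],"rotation": [0,0,0]},
    {"gripper": 55,"travel": [20,-32,0],"rotation": [0,0,0]},
    {"gripper": 55,"travel": [20,-32,0],"rotation": [0,0,0]},
    {"gripper": 55,"travel": [10,-15.5,0],"rotation": [0,0,0]},
    {"gripper": 55,"travel": [0,0,10],"rotation": [0,0,0]},
    {"gripper": 55,"travel": [0,0,25],"rotation": [0,0,0]},
    {"gripper": 55,"travel": [0,0,15],"rotation": [0,0,0]},
    {"gripper": 55,"travel": [0,0,10],"rotation": [0,0,0]},
    {"gripper": 55,"travel": [0,0,0],"rotation": [0,0,0]},
    {"gripper": 55,"travel": [0,0,0],"rotation": [0,0,0]}
  ]
}}

```text
t: 19.78
tcp_pos: [0.4572, 0.3032, 0.0071]
tool_rot: [0.938, 0.346, -0.001, 0.0]
force: [0.7, -0.3, 0.5]
finger_gap: 0.646
```

```bash
python3 -c "
from h import *
to(.461,.303,-.026,40.5)
b=manip.snapshot('scene')
for r in spanner(b,'scene','red',.01):
  if abs(r['px'][0]-305)<40:print(r['px'],r['mu'],r['ang'],r['t'])
"
```

```text
t 19.78 tcp [0.4572 0.3032 0.0071] psi 40.52 tilt [-1.6e-03 -7.0e-04 -1.0e+00] F [ 0.7 -0.3  0.5] T [0.04 0.02 0.08] gap 0.646 q6 1.25
rotz 0.02 then travel mm [ 2.8  2.7 33.1]
[304. 223.] [0.4213 0.265 ] -140.41992373317672 (np.float64(-0.0631), np.float64(0.0575))
```

Emit:
{"name": "send_rows", "arguments": {
  "motion": [
    {"gripper": 45,"travel": [2.5,2.5,8],"rotation": [0,0,0]},
    {"gripper": 45,"travel": [0,0,8],"rotation": [0,0,0]},
    {"gripper": 45,"travel": [0,0,6],"rotation": [0,0,0]},
    {"gripper": 45,"travel": [0,0,5],"rotation": [0,0,0]},
    {"gripper": 45,"travel": [0,0,3],"rotation": [0,0,0]},
    {"gripper": 45,"travel": [0,0,1.5],"rotation": [0,0,0]},
    {"gripper": 45,"travel": [0,0,0],"rotation": [0,0,0]},
    {"gripper": 45,"travel": [0,0,0],"rotation": [0,0,0]}
  ],
  "newtons": 30
}}

```text
t: 20.5
tcp_pos: [0.4609, 0.3039, -0.0237]
tool_rot: [0.938, 0.347, -0.0, 0.0]
force: [-0.4, 0.1, 0.5]
finger_gap: 0.529
```

Emit:
{"name": "send_rows", "arguments": {
  "motion": [
    {"gripper": 10,"travel": [0,0,0],"rotation": [0,0,0]},
    {"gripper": 10,"travel": [0,0,0],"rotation": [0,0,0]},
    {"gripper": 10,"travel": [0,0,0],"rotation": [0,0,0]},
    {"gripper": 10,"travel": [0,0,0],"rotation": [0,0,0]},
    {"gripper": 10,"travel": [0,0,0],"rotation": [0,0,0]}
  ],
  "newtons": 30
}}

```text
t: 20.92
tcp_pos: [0.4607, 0.3041, -0.0232]
tool_rot: [0.938, 0.347, 0.0, -0.0]
force: [-1.3, 2.5, 5.8]
finger_gap: 0.22
```

```bash
python3 -c "
from h import *
to(.461,.303,-.026,40.5)
b=manip.snapshot('scene')
for r in spanner(b,'scene','red',.01):
  if abs(r['px'][0]-305)<40:print(r['px'],r['mu'],r['ang'],r['t'])
"
```

```text
t 20.92 tcp [ 0.4607  0.3041 -0.0232] psi 40.58 tilt [-0.e+00  4.e-04 -1.e+00] F [-1.3  2.5  5.8] T [0.37 0.41 0.1 ] gap 0.22 q6 1.24
rotz 0.08 then travel mm [-0.5  1.1  2.8]
[301. 224.] [0.4176 0.2591] -137.88913280630564 (np.float64(-0.0528), np.float64(0.0515))
```

Red is gripped. Lift and carry to the jam-nut side.

Emit:
{"name": "send_rows", "arguments": {
  "motion": [
    {"gripper": 10,"travel": [0,0,0],"rotation": [0,0,0]},
    {"gripper": 10,"travel": [0,0,0],"rotation": [0,0,0]},
    {"gripper": 10,"travel": [0,0,-10],"rotation": [0,0,0]},
    {"gripper": 10,"travel": [0,0,-20],"rotation": [0,0,0]},
    {"gripper": 10,"travel": [0,0,-25],"rotation": [0,0,0]},
    {"gripper": 10,"travel": [0,0,-25],"rotation": [0,0,0]},
    {"gripper": 10,"travel": [0,0,0],"rotation": [0,0,-5.6]},
    {"gripper": 10,"travel": [0,0,0],"rotation": [0,0,-5.6]},
    {"gripper": 10,"travel": [0,0,0],"rotation": [0,0,-5.6]},
    {"gripper": 10,"travel": [0,0,0],"rotation": [0,0,-5.6]},
    {"gripper": 10,"travel": [0,0,0],"rotation": [0,0,0]}
  ],
  "newtons": 80
}}

```text
t: 21.88
tcp_pos: [0.4603, 0.3031, 0.0559]
tool_rot: [0.852, 0.523, -0.001, 0.0]
force: [0.1, -0.2, -5.0]
finger_gap: 0.194
```

```bash
python3 -c "
from h import *
to(.532,-.202,.0568,63)
b=manip.snapshot('scene')
for r in spanner(b,'scene','red',.09):
  if abs(r['px'][0]-305)<60:print(r['px'],r['mu'],r['ang'],r['t'])
"
```

```text
t 21.88 tcp [0.4603 0.3031 0.0559] psi 63.07 tilt [-0.0013 -0.0012 -1.    ] F [ 0.1 -0.2 -5. ] T [-0.05  0.01 -0.01] gap 0.194 q6 0.85
rotz 0.07 then travel mm [-417.5  293.2   -0.9]
[305. 203.] [0.4367 0.2445] 64.54323856198835 (np.float64(-0.0529), np.float64(0.0588))
```

Emit:
{"name": "send_rows", "arguments": {
  "motion": [
    {"gripper": 10,"travel": [-15,10.5,0],"rotation": [0,0,0]},
    {"gripper": 10,"travel": [-30,21,0],"rotation": [0,0,0]},
    {"gripper": 10,"travel": [-30,21,0],"rotation": [0,0,0]},
    {"gripper": 10,"travel": [-30,21,0],"rotation": [0,0,0]},
    {"gripper": 10,"travel": [-30,21,0],"rotation": [0,0,0]},
    {"gripper": 10,"travel": [-30,21,0],"rotation": [0,0,0]},
    {"gripper": 10,"travel": [-30,21,0],"rotation": [0,0,0]},
    {"gripper": 10,"travel": [-30,21,0],"rotation": [0,0,0]},
    {"gripper": 10,"travel": [-30,21,0],"rotation": [0,0,0]},
    {"gripper": 10,"travel": [-30,21,0],"rotation": [0,0,0]},
    {"gripper": 10,"travel": [-30,21,0],"rotation": [0,0,0]},
    {"gripper": 10,"travel": [-30,21,0],"rotation": [0,0,0]}
  ]
}}

```text
t: 22.93
tcp_pos: [0.5189, -0.1153, 0.0561]
tool_rot: [0.854, 0.521, -0.0, -0.0]
force: [1.0, 0.9, -5.2]
finger_gap: 0.19
```

Emit:
{"name": "send_rows", "arguments": {
  "motion": [
    {"gripper": 10,"travel": [-30,21,0],"rotation": [0,0,0]},
    {"gripper": 10,"travel": [-30,21,0],"rotation": [0,0,0]},
    {"gripper": 10,"travel": [-30,21,0],"rotation": [0,0,0]},
    {"gripper": 10,"travel": [-12,10,0],"rotation": [0,0,0]},
    {"gripper": 10,"travel": [0,0,0],"rotation": [0,0,0]},
    {"gripper": 10,"travel": [0,0,10],"rotation": [0,0,0]},
    {"gripper": 10,"travel": [0,0,20],"rotation": [0,0,0]},
    {"gripper": 10,"travel": [0,0,10],"rotation": [0,0,0]},
    {"gripper": 10,"travel": [0,0,0],"rotation": [0,0,0]},
    {"gripper": 10,"travel": [0,0,0],"rotation": [0,0,0]},
    {"gripper": 10,"travel": [0,0,0],"rotation": [0,0,0]}
  ]
}}

```text
t: 23.85
tcp_pos: [0.5381, -0.2365, 0.0164]
tool_rot: [0.853, 0.523, -0.0, -0.0]
force: [-0.0, -0.2, -4.5]
finger_gap: 0.194
```

```bash
python3 -c "
from h import *
to(.532,-.202,.002,63)
b=manip.snapshot('scene');a=manip.snapshot('top')
for n,i in(('scene',b),('top',a)):
  for r in spanner(i,n,'red',.045): print(n,r['px'],r['mu'],r['ang'],r['t'])
  for r in spanner(i,n,'blue',.022): print(n,'b',r['px'],r['mu'],r['ang'],r['t'])
cv2.imwrite('pics/g8.png',np.hstack([crop(a,460,200,120,150,400,500),crop(b,270,380,120,150,400,500)])[:,:,::-1])
"
```

```text
t 23.85 tcp [ 0.5381 -0.2365  0.0164] psi 63.02 tilt [-2.e-04  2.e-04 -1.e+00] F [-0.  -0.2 -4.5] T [-0.07 -0.05 -0.02] gap 0.194 q6 -0.13
rotz 0.02 then travel mm [ 27.9 -21.1  14.4]
scene [495.  95.] [0.6387 0.9129] 127.5310761072851 (np.float64(-0.2739), np.float64(0.4311))
scene [375.  74.] [0.3222 0.8511] -139.97696172649879 (np.float64(-0.0555), np.float64(0.042))
scene [365. 171.] [0.4792 0.4446] 114.09299330467562 (np.float64(-0.0279), np.float64(0.0297))
scene [172. 465.] [ 0.5161 -0.2786] 59.65704361195473 (np.float64(-0.0467), np.float64(0.0371))
scene b [441. 247.] [0.702  0.3222] 144.7753792614153 (np.float64(-0.0314), np.float64(0.0463))
scene b [430. 296.] [0.7257 0.1955] -168.6457797353354 (np.float64(-0.0239), np.float64(0.0238))
scene b [227. 360.] [ 0.4759 -0.092 ] -177.2531632755485 (np.float64(-0.047), np.float64(0.0531))
top [ 20. 120.] [0.7396 0.7789] -175.637950043324 (np.float64(-0.1247), np.float64(0.1217))
top [168. 258.] [0.4564 0.4767] 83.46819946224704 (np.float64(-0.0288), np.float64(0.0291))
top [130. 467.] [0.0807 0.536 ] 113.91094221403438 (np.float64(-0.0492), np.float64(0.0537))
top b [301. 114.] [0.7506 0.2209] 89.7596412878437 (np.float64(-0.0229), np.float64(0.026))
top b [461. 234.] [ 0.4959 -0.0875] 178.61456676847214 (np.float64(-0.0238), np.float64(0.0297))
```

View pics/g8.png

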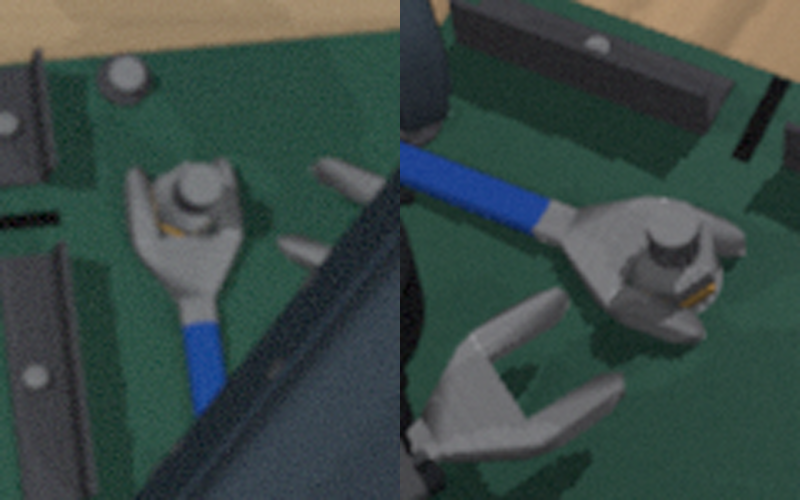

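Both views show blue well seated on the lower nut. Red is held south of the stud with tips at (558,297)/(618,385) in the scene crop and (320,165)/(285,243) in the top crop. I'll compute its offset to the stud in each view.

```bash
python3 -c "
from h import *
for n,P,s in(('scene',((257.4,394.1),(275.4,420.5)),(.5962,-.0825)),('top',((496,174.5),(485.5,197.9)),(.5910,-.081))):
  t=[onz(n,p,.045) for p in P];m=(t[0]+t[1])/2;d=t[1]-t[0]
  if d[0]<0:d=-d
  u=np.array([np.cos(np.radians(63)),np.sin(np.radians(63))]);v=np.array([-u[1],u[0]])
  print(n,m,'yaw',np.degrees(np.arctan2(d[1],d[0]))+90,np.hypot(*d),'along',(np.array(s)-m)@u*1e3,'lat(left+)',(np.array(s)-m)@v*1e3)
p=manip.sense()['tcp_pos'][:2];q=np.array([.5935,-.082])-p;print('robot avg along',q@u*1e3-110,'lat',q@v*1e3)
"
```

```text
scene [ 0.5856659  -0.14304259] yaw 62.990495153071144 0.052459026966322764 along 58.7262218837215 lat(left+) 18.09980597287345
top [ 0.58454436 -0.14508192] yaw 62.90277340495723 0.05190974173702497 along 60.028207631431556 lat(left+) 23.340562021864645
robot avg along 53.19926897611509 lat 21.537335251146196
```

Emit:
{"name": "send_rows", "arguments": {
  "motion": [
    {"gripper": 10,"travel": [8,-7,0],"rotation": [0,0,0]},
    {"gripper": 10,"travel": [8,-7,0],"rotation": [0,0,0]},
    {"gripper": 10,"travel": [9,-6.5,0],"rotation": [0,0,0]},
    {"gripper": 10,"travel": [0,0,5],"rotation": [0,0,0]},
    {"gripper": 10,"travel": [0,0,5],"rotation": [0,0,0]},
    {"gripper": 10,"travel": [0,0,4],"rotation": [0,0,0]},
    {"gripper": 10,"travel": [0,0,0],"rotation": [0,0,0]},
    {"gripper": 10,"travel": [0,0,0],"rotation": [0,0,0]}
  ]
}}

```text
t: 24.62
tcp_pos: [0.531, -0.206, 0.0018]
tool_rot: [0.853, 0.522, -0.0, -0.0]
force: [0.9, -0.1, -6.0]
finger_gap: 0.194
```

Emit:
{"name": "send_rows", "arguments": {
  "motion": [
    {"gripper": 10,"travel": [7,0,0],"rotation": [0,0,0]},
    {"gripper": 10,"travel": [7,0,0],"rotation": [0,0,0]},
    {"gripper": 10,"travel": [6,0,0],"rotation": [0,0,0]},
    {"gripper": 10,"travel": [5,0,0],"rotation": [0,0,0]},
    {"gripper": 10,"travel": [0,0,0],"rotation": [0,0,0]},
    {"gripper": 10,"travel": [0,0,0],"rotation": [0,0,0]}
  ]
}}

```text
t: 25.12
tcp_pos: [0.5427, -0.1829, 0.0024]
tool_rot: [0.852, 0.523, -0.0, 0.0]
force: [-0.7, 0.4, -6.3]
finger_gap: 0.194
```

```bash
python3 -c "
from h import *
to(.532,-.202,.002,63)
b=manip.snapshot('scene')
for r in spanner(b,'scene','blue',.022):
  if r['px'][0]<300: print('b',r['px'],r['mu'],r['ang'],r['t'])
"
```

```text
t 25.12 tcp [ 0.5427 -0.1829  0.0024] psi 63.05 tilt [ 1.e-04 -2.e-04 -1.e+00] F [-0.7  0.4 -6.3] T [-0.06  0.04 -0.  ] gap 0.194 q6 -0.05
rotz 0.05 then travel mm [-21.9  -0.8   0.4]
```

Emit:
{"name": "send_rows", "arguments": {
  "motion": [
    {"gripper": 10,"travel": [4,0,0],"rotation": [0,0,0]},
    {"gripper": 10,"travel": [4,0,0],"rotation": [0,0,0]},
    {"gripper": 10,"travel": [0,0,0],"rotation": [0,0,0]},
    {"gripper": 10,"travel": [0,0,0],"rotation": [0,0,0]}
  ]
}}

```text
t: 25.5
tcp_pos: [0.5461, -0.1761, 0.0024]
tool_rot: [0.853, 0.523, -0.0, 0.0]
force: [0.2, -0.2, -4.7]
finger_gap: 0.193
```

Emit:
{"name": "send_rows", "arguments": {
  "motion": [
    {"gripper": 10,"travel": [3,0,0],"rotation": [0,0,0]},
    {"gripper": 10,"travel": [3,0,0],"rotation": [0,0,0]},
    {"gripper": 10,"travel": [0,0,0],"rotation": [0,0,0]},
    {"gripper": 10,"travel": [0,0,0],"rotation": [0,0,0]}
  ]
}}

```text
t: 25.83
tcp_pos: [0.5488, -0.1707, 0.0023]
tool_rot: [0.853, 0.522, -0.0, -0.0]
force: [-0.5, 0.8, -5.4]
finger_gap: 0.195
```

```bash
python3 -c "
from h import *
to(.532,-.202,.002,63)
"
```

```text
t 25.83 tcp [ 0.5488 -0.1707  0.0023] psi 63.0 tilt [-1.e-04  0.e+00 -1.e+00] F [-0.5  0.8 -5.4] T [-0.04  0.02  0.03] gap 0.195 q6 -0.02
rotz -0.0 then travel mm [-35.5  -0.8   0.3]
```

Emit:
{"name": "send_rows", "arguments": {
  "motion": [
    {"gripper": 10,"travel": [3,0,0],"rotation": [0,0,0]},
    {"gripper": 10,"travel": [3,0,0],"rotation": [0,0,0]},
    {"gripper": 10,"travel": [0,0,0],"rotation": [0,0,0]},
    {"gripper": 10,"travel": [0,0,0],"rotation": [0,0,0]}
  ]
}}

```text
t: 26.17
tcp_pos: [0.5515, -0.1654, 0.0023]
tool_rot: [0.853, 0.522, -0.0, -0.0]
force: [-0.2, -0.4, -4.7]
finger_gap: 0.196
```

Emit:
{"name": "send_rows", "arguments": {
  "motion": [
    {"gripper": 10,"travel": [2.5,0,0],"rotation": [0,0,0]},
    {"gripper": 10,"travel": [2.5,0,0],"rotation": [0,0,0]},
    {"gripper": 10,"travel": [0,0,0],"rotation": [0,0,0]},
    {"gripper": 10,"travel": [0,0,0],"rotation": [0,0,0]}
  ]
}}

```text
t: 26.5
tcp_pos: [0.5538, -0.161, 0.0024]
tool_rot: [0.853, 0.522, 0.0, 0.0]
force: [0.9, -0.4, -5.2]
finger_gap: 0.196
```

```bash
python3 -c "
from h import *
to(.532,-.202,.002,63)
"
```

```text
t 26.5 tcp [ 0.5538 -0.161   0.0024] psi 62.99 tilt [ 0. -0. -1.] F [ 0.9 -0.4 -5.2] T [-0.07  0.04  0.  ] gap 0.196 q6 -0.01
rotz -0.01 then travel mm [-46.4  -0.8   0.4]
```

Emit:
{"name": "send_rows", "arguments": {
  "motion": [
    {"gripper": 10,"travel": [2,0,0],"rotation": [0,0,0]},
    {"gripper": 10,"travel": [2,0,0],"rotation": [0,0,0]},
    {"gripper": 10,"travel": [0,0,0],"rotation": [0,0,0]},
    {"gripper": 10,"travel": [0,0,0],"rotation": [0,0,0]}
  ]
}}

```text
t: 26.83
tcp_pos: [0.5556, -0.1575, 0.0023]
tool_rot: [0.853, 0.522, -0.0, -0.0]
force: [0.0, 0.0, -5.0]
finger_gap: 0.192
```

Emit:
{"name": "send_rows", "arguments": {
  "motion": [
    {"gripper": 10,"travel": [1.5,0,0],"rotation": [0,0,0]},
    {"gripper": 10,"travel": [1.5,0,0],"rotation": [0,0,0]},
    {"gripper": 10,"travel": [0,0,0],"rotation": [0,0,0]},
    {"gripper": 10,"travel": [0,0,0],"rotation": [0,0,0]}
  ]
}}

```text
t: 27.17
tcp_pos: [0.5569, -0.1551, 0.0024]
tool_rot: [0.853, 0.522, -0.0, 0.0]
force: [-0.3, -1.0, -4.5]
finger_gap: 0.194
```

```bash
python3 -c "
from h import *
to(.532,-.202,.002,63)
"
```

```text
t 27.17 tcp [ 0.5569 -0.1551  0.0024] psi 62.99 tilt [-0.e+00 -3.e-04 -1.e+00] F [-0.3 -1.  -4.5] T [-0.22  0.18  0.01] gap 0.194 q6 0.01
rotz -0.01 then travel mm [-53.1  -0.9   0.4]
```

Emit:
{"name": "send_rows", "arguments": {
  "motion": [
    {"gripper": 10,"travel": [1,0,0],"rotation": [0,0,0]},
    {"gripper": 10,"travel": [1,0,0],"rotation": [0,0,0]},
    {"gripper": 10,"travel": [0,0,0],"rotation": [0,0,0]},
    {"gripper": 10,"travel": [0,0,0],"rotation": [0,0,0]}
  ]
}}

```text
t: 27.5
tcp_pos: [0.5572, -0.1547, 0.0024]
tool_rot: [0.852, 0.523, -0.001, 0.001]
force: [-3.6, -6.7, -4.4]
finger_gap: 0.199
```

Emit:
{"name": "send_rows", "arguments": {
  "motion": [
    {"gripper": 10,"travel": [1,0,0],"rotation": [0,0,0]},
    {"gripper": 10,"travel": [1,0,0],"rotation": [0,0,0]},
    {"gripper": 10,"travel": [0,0,0],"rotation": [0,0,0]},
    {"gripper": 10,"travel": [0,0,0],"rotation": [0,0,0]}
  ]
}}

```text
t: 27.83
tcp_pos: [0.5575, -0.1544, 0.0025]
tool_rot: [0.852, 0.523, -0.002, 0.001]
force: [-5.5, -11.0, -4.8]
finger_gap: 0.196
```

```bash
python3 -c "
from h import *
to(.532,-.202,.002,63)
b=manip.snapshot('scene');a=manip.snapshot('top')
for n,i in(('scene',b),('top',a)):
  for c,z in(('red',.033),('blue',.022)):
    for r in spanner(i,n,c,z):
      if np.hypot(*(r['mu']-(.55,-.1)))<.2: print(n,c,r['px'],r['mu'],r['ang'],r['t'])
"
```

```text
t 27.83 tcp [ 0.5575 -0.1544  0.0025] psi 63.1 tilt [-0.0023 -0.0039 -1.    ] F [ -5.5 -11.   -4.8] T [-1.98  1.05 -0.03] gap 0.196 q6 0.01
rotz 0.1 then travel mm [-54.   -1.1   0.5]
scene red [211. 432.] [ 0.5312 -0.2095] 63.90378668405807 (np.float64(-0.0525), np.float64(0.0543))
scene blue [198. 350.] [ 0.4214 -0.0982] 175.17720118434326 (np.float64(-0.0233), np.float64(0.0205))
```

Red is home on the jam nut: both throat contacts put the stud consistently at (0.595, -0.080). I'll relieve, lower onto the blue head, and start the clockwise arc, reading torque about the stud.

Emit:
{"name": "send_rows", "arguments": {
  "motion": [
    {"gripper": 10,"travel": [-2.5,0,1],"rotation": [0,0,0]},
    {"gripper": 10,"travel": [0,0,1],"rotation": [0,0,0]},
    {"gripper": 10,"travel": [0.12,-4.4,0],"rotation": [0,0,3]},
    {"gripper": 10,"travel": [0.12,-4.4,0],"rotation": [0,0,3]},
    {"gripper": 10,"travel": [0.12,-4.4,0],"rotation": [0,0,3]},
    {"gripper": 10,"travel": [0,0,0],"rotation": [0,0,0]},
    {"gripper": 10,"travel": [0,0,0],"rotation": [0,0,0]}
  ]
}}

```text
t: 28.52
tcp_pos: [0.5457, -0.1476, 0.0005]
tool_rot: [0.891, 0.454, -0.001, 0.0]
force: [-4.3, -7.2, -3.2]
finger_gap: 0.195
```

```bash
cat > tq.py <<'E'
from h import *
s=manip.sense();r=s["tcp_pos"]-np.array([.595,-.0804,0]);F=s["force"]
from scipy.spatial.transform import Rotation as R
m=R.from_quat(s["tool_rot"]).as_matrix();ps=np.arctan2(m[1,0],m[0,0])
u=np.array([np.cos(ps),np.sin(ps)]);n=np.array([-u[1],u[0]])
print("t",round(s["t"],2),"psi",np.degrees(ps).round(2),"r along/lat mm",(-r[:2]@u*1e3).round(1),(-r[:2]@n*1e3).round(1),"z",s["tcp_pos"][2].round(4),"F",F.round(1),"T",s["ft_torque"].round(2),"gap",s["finger_gap"].round(3),"TAU",(r[0]*F[1]-r[1]*F[0]+s["ft_torque"][2]).round(2),"F along/lat",(F[:2]@u).round(1),(F[:2]@n).round(1))
E
python3 tq.py
```

```text
Traceback (most recent call last):
  File "tq.py", line 6, in <module>
    print("t",round(s["t"],2),"psi",np.degrees(ps).round(2),"r along/lat mm",(-r[:2]@u*1e3).round(1),(-r[:2]@n*1e3).round(1),"z",s["tcp_pos"][2].round(4),"F",F.round(1),"T",s["ft_torque"].round(2),"gap",s["finger_gap"].round(3),"TAU",(r[0]*F[1]-r[1]*F[0]+s["ft_torque"][2]).round(2),"F along/lat",(F[:2]@u).round(1),(F[:2]@n).round(1))
                                                                                                                                                                                                           ^^^^^^^^^^^^^^^^^^^^^
AttributeError: 'float' object has no attribute 'round'
```

```bash
sed -i 's/s\["finger_gap"\].round(3)/round(s["finger_gap"],3)/' tq.py; python3 tq.py
```

```text
t 28.52 psi 54.0 r along/lat mm 83.3 -0.3 z 0.0005 F [-4.3 -7.2 -3.2] T [-1.06  0.64 -0.06] gap 0.195 TAU 0.01 F along/lat -8.4 -0.8
```

Emit:
{"name": "send_rows", "arguments": {
  "motion": [
    {"gripper": 10,"travel": [-1,-4.4,0],"rotation": [0,0,3]},
    {"gripper": 10,"travel": [0.1,-4.4,0],"rotation": [0,0,3]},
    {"gripper": 10,"travel": [0,0,0],"rotation": [0,0,0]},
    {"gripper": 10,"travel": [0,0,0],"rotation": [0,0,0]}
  ]
}}

```text
t: 28.85
tcp_pos: [0.5388, -0.1423, 0.0005]
tool_rot: [0.913, 0.407, -0.0, 0.0]
force: [-3.0, -4.0, -3.1]
finger_gap: 0.193
```

```bash
python3 tq.py
```

```text
t 28.85 psi 48.05 r along/lat mm 83.6 -0.4 z 0.0005 F [-3.  -4.  -3.1] T [-0.64  0.44 -0.17] gap 0.193 TAU -0.14 F along/lat -5.0 -0.4
```

Emit:
{"name": "send_rows", "arguments": {
  "motion": [
    {"gripper": 10,"travel": [-0.6,-4.4,0],"rotation": [0,0,3]},
    {"gripper": 10,"travel": [0.1,-4.4,0],"rotation": [0,0,3]},
    {"gripper": 10,"travel": [0,0,0],"rotation": [0,0,0]},
    {"gripper": 10,"travel": [0,0,0],"rotation": [0,0,0]}
  ]
}}

```text
t: 29.18
tcp_pos: [0.5326, -0.1363, 0.0004]
tool_rot: [0.933, 0.359, 0.0, 0.0]
force: [-1.6, -1.8, -4.5]
finger_gap: 0.197
```

```bash
python3 tq.py
```

```text
t 29.18 psi 42.08 r along/lat mm 83.8 -0.4 z 0.0004 F [-1.6 -1.8 -4.5] T [-0.29  0.2  -0.07] gap 0.197 TAU -0.05 F along/lat -2.4 -0.3
```

Emit:
{"name": "send_rows", "arguments": {
  "motion": [
    {"gripper": 10,"travel": [0.1,-2.9,0],"rotation": [0,0,2]},
    {"gripper": 10,"travel": [0.1,-2.9,0],"rotation": [0,0,2]},
    {"gripper": 10,"travel": [0,0,0],"rotation": [0,0,0]},
    {"gripper": 10,"travel": [0,0,0],"rotation": [0,0,0]}
  ]
}}

```text
t: 29.52
tcp_pos: [0.529, -0.132, 0.0004]
tool_rot: [0.945, 0.326, 0.0, 0.0]
force: [-1.5, -2.3, -4.6]
finger_gap: 0.189
```

```bash
python3 tq.py
```

```text
t 29.52 psi 38.09 r along/lat mm 83.8 -0.0 z 0.0004 F [-1.5 -2.3 -4.6] T [-0.33  0.15 -0.  ] gap 0.189 TAU 0.08 F along/lat -2.6 -0.9
```

Emit:
{"name": "send_rows", "arguments": {
  "motion": [
    {"gripper": 10,"travel": [0.1,-2.9,0],"rotation": [0,0,2]},
    {"gripper": 10,"travel": [0.1,-2.9,0],"rotation": [0,0,2]},
    {"gripper": 10,"travel": [0,0,0],"rotation": [0,0,0]},
    {"gripper": 10,"travel": [0,0,0],"rotation": [0,0,0]}
  ]
}}

```text
t: 29.85
tcp_pos: [0.5256, -0.1274, 0.0004]
tool_rot: [0.956, 0.293, 0.0, 0.0]
force: [-0.9, -2.9, -3.9]
finger_gap: 0.197
```

```bash
python3 tq.py; python3 -c "
from h import *
b=manip.snapshot('scene');a=manip.snapshot('top')
for n,i in(('scene',b),('top',a)):
  for c,z in(('red',.033),('blue',.022)):
    for r in spanner(i,n,c,z):
      if np.hypot(*(r['mu']-(.5,-.1)))<.2: print(n,c,r['px'],r['mu'],r['ang'],r['t'])
"
```

```text
t 29.85 psi 34.08 r along/lat mm 83.8 0.1 z 0.0004 F [-0.9 -2.9 -3.9] T [-0.5   0.08  0.03] gap 0.197 TAU 0.19 F along/lat -2.3 -1.9
scene red [196. 392.] [ 0.4722 -0.1682] -144.98768476752326 (np.float64(-0.046), np.float64(0.0448))
scene blue [199. 350.] [ 0.4225 -0.0989] 170.10138616169286 (np.float64(-0.0317), np.float64(0.0222))
```

Emit:
{"name": "send_rows", "arguments": {
  "motion": [
    {"gripper": 10,"travel": [0.1,-2.9,0],"rotation": [0,0,2]},
    {"gripper": 10,"travel": [0.1,-2.9,0],"rotation": [0,0,2]},
    {"gripper": 10,"travel": [0,0,0],"rotation": [0,0,0]},
    {"gripper": 10,"travel": [0,0,0],"rotation": [0,0,0]}
  ]
}}

```text
t: 30.28
tcp_pos: [0.5228, -0.1228, 0.0005]
tool_rot: [0.966, 0.26, 0.0, 0.001]
force: [-0.3, -4.0, -3.8]
finger_gap: 0.199
```

```bash
python3 tq.py
```

```text
t 30.28 psi 30.09 r along/lat mm 83.7 0.4 z 0.0005 F [-0.3 -4.  -3.8] T [-0.74  0.1   0.18] gap 0.199 TAU 0.46 F along/lat -2.3 -3.3
```

Emit:
{"name": "send_rows", "arguments": {
  "motion": [
    {"gripper": 10,"travel": [0.1,-2.9,0],"rotation": [0,0,2]},
    {"gripper": 10,"travel": [0.1,-2.9,0],"rotation": [0,0,2]},
    {"gripper": 10,"travel": [0,0,0],"rotation": [0,0,0]},
    {"gripper": 10,"travel": [0,0,0],"rotation": [0,0,0]}
  ]
}}

```text
t: 30.62
tcp_pos: [0.5206, -0.1184, 0.0006]
tool_rot: [0.974, 0.226, 0.001, 0.001]
force: [-0.9, -6.9, -4.1]
finger_gap: 0.196
```

```bash
python3 tq.py
```

```text
t 30.62 psi 26.18 r along/lat mm 83.5 1.3 z 0.0006 F [-0.9 -6.9 -4.1] T [-1.17  0.13  0.41] gap 0.196 TAU 0.89 F along/lat -3.8 -5.8
```

Emit:
{"name": "send_rows", "arguments": {
  "motion": [
    {"gripper": 10,"travel": [0,-1.5,0],"rotation": [0,0,1]},
    {"gripper": 10,"travel": [0,-1.5,0],"rotation": [0,0,1]},
    {"gripper": 10,"travel": [0,0,0],"rotation": [0,0,0]},
    {"gripper": 10,"travel": [0,0,0],"rotation": [0,0,0]}
  ]
}}

```text
t: 30.95
tcp_pos: [0.5196, -0.1164, 0.0007]
tool_rot: [0.978, 0.21, 0.001, 0.002]
force: [-0.9, -8.8, -4.6]
finger_gap: 0.194
```

```bash
python3 tq.py
```

```text
t 30.95 psi 24.24 r along/lat mm 83.5 1.8 z 0.0007 F [-0.9 -8.8 -4.6] T [-1.52  0.21  0.56] gap 0.194 TAU 1.19 F along/lat -4.4 -7.7
```

Emit:
{"name": "send_rows", "arguments": {
  "motion": [
    {"gripper": 10,"travel": [0,-1.5,0],"rotation": [0,0,1]},
    {"gripper": 10,"travel": [0,-0.6,0],"rotation": [0,0,0.4]},
    {"gripper": 10,"travel": [0,0,0],"rotation": [0,0,0]},
    {"gripper": 10,"travel": [0,0,0],"rotation": [0,0,0]},
    {"gripper": 10,"travel": [0,0,0],"rotation": [0,0,0]}
  ]
}}

```text
t: 31.37
tcp_pos: [0.5191, -0.1149, 0.0007]
tool_rot: [0.98, 0.199, 0.001, 0.002]
force: [-1.7, -9.4, -4.4]
finger_gap: 0.193
```

```bash
python3 tq.py; python3 -c "
from station import manip
manip.snapshot('scene')"; python3 tq.py
```

```text
t 31.37 psi 22.9 r along/lat mm 83.4 2.2 z 0.0007 F [-1.7 -9.4 -4.4] T [-1.77  0.14  0.63] gap 0.193 TAU 1.28 F along/lat -5.2 -8.0
t 31.42 psi 22.9 r along/lat mm 83.4 2.2 z 0.0007 F [ -0.8 -10.6  -3.5] T [-1.75  0.17  0.62] gap 0.194 TAU 1.4 F along/lat -4.9 -9.4
```

Emit:
{"name": "send_rows", "arguments": {
  "motion": [
    {"gripper": 10,"travel": [0,-0.6,0],"rotation": [0,0,0.4]},
    {"gripper": 10,"travel": [0,0,0],"rotation": [0,0,0]},
    {"gripper": 10,"travel": [0,0,0],"rotation": [0,0,0]},
    {"gripper": 10,"travel": [0,0,0],"rotation": [0,0,0]}
  ]
}}

```text
t: 31.75
tcp_pos: [0.519, -0.1145, 0.0008]
tool_rot: [0.981, 0.195, 0.001, 0.002]
force: [-1.7, -10.6, -4.1]
finger_gap: 0.194
```

```bash
for i in 1 2 3 4; do python3 -c "
from station import manip
manip.snapshot('scene')"; python3 tq.py; done
```

```text
t 31.8 psi 22.5 r along/lat mm 83.3 2.4 z 0.0007 F [  0.  -10.5  -5.1] T [-1.72  0.17  0.63] gap 0.194 TAU 1.43 F along/lat -4.0 -9.7
t 31.85 psi 22.5 r along/lat mm 83.3 2.4 z 0.0008 F [-1.2 -9.3 -4.2] T [-1.75  0.16  0.65] gap 0.19 TAU 1.32 F along/lat -4.7 -8.2
t 31.9 psi 22.5 r along/lat mm 83.3 2.3 z 0.0007 F [ -1.8 -10.5  -4.4] T [-1.76  0.16  0.71] gap 0.191 TAU 1.45 F along/lat -5.7 -9.0
t 31.95 psi 22.5 r along/lat mm 83.3 2.4 z 0.0008 F [-1.4 -9.9 -3.1] T [-1.7   0.19  0.7 ] gap 0.197 TAU 1.4 F along/lat -5.1 -8.6
```

Torque about 1.40 N m (mean of several readings), held for over 0.5 s. I'll ease back about 9° to unload, open and lift away.

Emit:
{"name": "send_rows", "arguments": {
  "motion": [
    {"gripper": 10,"travel": [0.1,2.9,0],"rotation": [0,0,-2]},
    {"gripper": 10,"travel": [0.1,2.9,0],"rotation": [0,0,-2]},
    {"gripper": 10,"travel": [0.1,2.9,0],"rotation": [0,0,-2]},
    {"gripper": 10,"travel": [0.1,2.9,0],"rotation": [0,0,-2]},
    {"gripper": 10,"travel": [0,1.5,0],"rotation": [0,0,-1]},
    {"gripper": 10,"travel": [0,0,0],"rotation": [0,0,0]},
    {"gripper": 10,"travel": [0,0,0],"rotation": [0,0,0]}
  ]
}}

```text
t: 32.53
tcp_pos: [0.523, -0.123, 0.0002]
tool_rot: [0.963, 0.268, -0.0, -0.0]
force: [-1.5, -1.8, -3.9]
finger_gap: 0.193
```

```bash
python3 tq.py
```

```text
t 32.53 psi 31.13 r along/lat mm 83.7 -0.8 z 0.0002 F [-1.5 -1.8 -3.9] T [-0.23  0.15 -0.17] gap 0.193 TAU -0.1 F along/lat -2.2 -0.8
```

Emit:
{"name": "send_rows", "arguments": {
  "motion": [
    {"gripper": 10,"travel": [0,0,0.6],"rotation": [0,0,0]},
    {"gripper": 10,"travel": [0,0,0],"rotation": [0,0,0]},
    {"gripper": 30,"travel": [0,0,0],"rotation": [0,0,0]},
    {"gripper": 36,"travel": [0,0,0],"rotation": [0,0,0]},
    {"gripper": 36,"travel": [0,0,0],"rotation": [0,0,0]},
    {"gripper": 36,"travel": [0,0,-8],"rotation": [0,0,0]},
    {"gripper": 36,"travel": [0,0,-15],"rotation": [0,0,0]},
    {"gripper": 36,"travel": [0,0,-30],"rotation": [0,0,0]},
    {"gripper": 36,"travel": [0,0,-40],"rotation": [0,0,0]},
    {"gripper": 36,"travel": [0,0,-40],"rotation": [0,0,0]}
  ]
}}

```text
t: 33.37
tcp_pos: [0.5225, -0.1229, 0.1341]
tool_rot: [0.963, 0.269, -0.001, -0.001]
force: [1.3, -0.3, -0.9]
finger_gap: 0.421
```

Emit:
{"name": "send_rows", "arguments": {
  "motion": [
    {"gripper": 36,"travel": [-30,0,-20],"rotation": [0,0,0]},
    {"gripper": 36,"travel": [-35,0,0],"rotation": [0,0,0]},
    {"gripper": 36,"travel": [0,-40,0],"rotation": [0,0,0]},
    {"gripper": 36,"travel": [0,-40,0],"rotation": [0,0,0]},
    {"gripper": 36,"travel": [0,-40,0],"rotation": [0,0,0]},
    {"gripper": 36,"travel": [0,-40,0],"rotation": [0,0,0]},
    {"gripper": 36,"travel": [0,-40,0],"rotation": [0,0,0]},
    {"gripper": 36,"travel": [0,-40,0],"rotation": [0,0,0]},
    {"gripper": 36,"travel": [0,0,0],"rotation": [0,0,0]},
    {"gripper": 36,"travel": [0,0,0],"rotation": [0,0,0]}
  ]
}}

```text
t: 34.2
tcp_pos: [0.3418, 0.05, 0.1534]
tool_rot: [0.963, 0.271, 0.0, 0.0]
force: [0.7, 0.4, 0.4]
finger_gap: 0.423
```

```bash
python3 tq.py; python3 -c "
from h import *
b=manip.snapshot('scene');a=manip.snapshot('top')
for n,i in(('scene',b),('top',a)):
  for c,z in(('red',.033),('blue',.022)):
    for r in spanner(i,n,c,z):
      print(n,c,r['px'],r['mu'],round(r['ang'],1),r['t'])
cv2.imwrite('pics/end.png',np.hstack([crop(a,460,200,120,150,400,500),crop(b,260,380,120,150,400,500)])[:,:,::-1])
"
```

```text
t 34.2 psi 31.44 r along/lat mm 148.0 -243.4 z 0.1534 F [0.7 0.4 0.4] T [-0.04 -0.08  0.05] gap 0.423 TAU -0.14 F along/lat 0.8 -0.1
scene red [506.  93.] [0.6542 0.9636] 130.1 (np.float64(-0.2883), np.float64(0.4253))
scene red [375.  74.] [0.3137 0.8711] -140.1 (np.float64(-0.057), np.float64(0.042))
scene red [472. 106.] [0.6034 0.8433] 133.3 (np.float64(-0.1234), np.float64(0.1303))
scene red [366. 171.] [0.4736 0.4589] 116.1 (np.float64(-0.0281), np.float64(0.0304))
scene red [208. 387.] [ 0.4826 -0.1522] -148.3 (np.float64(-0.0584), np.float64(0.0613))
scene blue [441. 247.] [0.7022 0.3223] 130.0 (np.float64(-0.0309), np.float64(0.046))
scene blue [430. 296.] [0.7253 0.1954] -169.3 (np.float64(-0.0237), np.float64(0.024))
scene blue [222. 356.] [ 0.4644 -0.0903] -176.8 (np.float64(-0.0569), np.float64(0.0631))
top red [13. 97.] [0.795  0.8041] 178.8 (np.float64(-0.0736), np.float64(0.0666))
top red [ 10. 164.] [0.6536 0.8006] 156.9 (np.float64(-0.0233), np.float64(0.0386))
top red [495. 242.] [ 0.4772 -0.1491] -149.8 (np.float64(-0.0604), np.float64(0.0609))
top red [168. 258.] [0.4584 0.4798] 83.0 (np.float64(-0.0288), np.float64(0.0296))
top red [129. 467.] [0.0778 0.5405] 113.9 (np.float64(-0.0504), np.float64(0.0553))
top blue [301. 114.] [0.7506 0.2209] 90.6 (np.float64(-0.0252), np.float64(0.0258))
top blue [461. 245.] [ 0.474  -0.0871] -176.7 (np.float64(-0.0456), np.float64(0.0455))
```

The viewer limit is reached, so I checked by numbers. Blue has moved about 3 mm toward the bolt and is still home. Red's jaw is on the stud axis in both views, and can and discs are unchanged. I'll do a last rest check and hand in.

Emit:
{"name": "send_rows", "arguments": {
  "motion": [
    {"gripper": 36,"travel": [0,0,0],"rotation": [0,0,0]},
    {"gripper": 36,"travel": [0,0,0],"rotation": [0,0,0]},
    {"gripper": 36,"travel": [0,0,0],"rotation": [0,0,0]},
    {"gripper": 36,"travel": [0,0,0],"rotation": [0,0,0]}
  ]
}}

```text
t: 34.63
tcp_pos: [0.3439, 0.0476, 0.1527]
tool_rot: [0.963, 0.268, 0.0, 0.0]
force: [0.7, -0.3, -0.3]
finger_gap: 0.421
```

```bash
python3 -c "
from h import *
b=manip.snapshot('scene')
for c,z in(('red',.033),('blue',.022)):
    for r in spanner(b,'scene',c,z):
      if r['px'][0]<300: print(c,r['px'],r['mu'],round(r['ang'],1))
b0=cv2.imread('pics/scene0.png')[:,:,::-1].astype(int)
print('tube diff',np.abs(b.astype(int)-b0)[205:250,400:425].mean())
print(manip.sign_off())"
```

```text
red [208. 387.] [ 0.4824 -0.1523] -148.3
blue [222. 356.] [ 0.4643 -0.0903] -176.7
tube diff 3.656296296296296
the job is handed in; nothing more can be done
None
```

I fitted the blue spanner to the lower brass nut, flat on the plate, and the red one to the jam nut. I then pulled red clockwise to about 1.4 N m (readings 1.32–1.45) and held it for over 0.5 s. After that I eased off, let go and backed away. The job was handed in at 34.7 s; the hand-in gives no verdict.

**Last checks that agree:**
- Each spanner was pushed until its throat met the nut. The two contact lines cross at about (0.595, -0.080), within a few mm of where the cameras place the stud.
- After the pull, the blue handle had moved about 3 mm toward the brace bolt.
- In the camera measurements neither spanner was moving.
- The spray can and discs were at the same pixels as before, and the tube offcut showed no change.

**Failed, disagreed or not checked:**
- **Finger height:** the reported tool height was about 23 mm lower than the real fingertips, so the first few closes on the blue handle missed above it. I found the right height by feel.
- **Camera agreement:** the two cameras differ by about 4 mm from each other. The jaw positions worked out from the handles came out 4–6 mm beyond the stud in both, for both spanners, probably from my estimate of the handle length. I relied on the throat contacts instead.
- **Final picture:** I could not view it because the limit of 12 pictures was reached, so the last checks are from numbers only.
- **Lower nut and bolt force:** I did not measure the lower nut's turn or the bolt force directly. The blue handle turned only about 1.5 degrees.

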